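# Sort the toiletries into the vanity trays

## Robot

A 6-joint arm with a two-finger parallel gripper is mounted at the origin on the work surface. World frame = base frame: x ahead of the robot, y to its left, z up, the work surface at z = 0. Lengths are in m, angles in rad, forces in N, time in s.
With the tool pointing down it reaches from about 0.35 to 0.975 m from the base axis. Payload 4.9 kg.
Tool frame: the origin (TCP) lies at the very end of the fingers, on their centre line; the grasp point (between the pads) lies 19 mm behind it (ctrl.grasp_offset is the distance from the TCP to the grasp point, in m); z points along the fingers, y is the line along which they close (so a half turn about z gives the same grasp; the last joint's range is limited). The gripper opens to 85 mm and grips with 20 to 120 N. Pads are 22 mm wide; open, the fingers measure 114 mm over their backs; the gripper's body (76 mm by 85 mm) begins 54 mm behind the grasp point. The pads swing forward as they close: fully open they stand 13 mm farther back than shut.
Start: joints at [-1.381, 0.053, 1.613, -0, 1.476, -0.119], TCP at [0.19, -0.595, 0.231] pointing down, gripper open.
Joint ranges: [-3.01, 3.01], [-1.01, 2.22], [0.06, 2.58], [-1.02, 4.17], [0.09, 2.62], [-3.14, 3.14]. Speed limits (rad/s): [2.57, 2.57, 3.14, 3.14, 3.14, 3.14].

## Interface

Orientations are given as a rotation vector (axis times angle).
In Python, from station import ctrl, optics gives the robot as it stands.
- The arm moves only by the shell command python3 -m handwheel 'ROWS' [OPENING] [FORCE]. ROWS is JSON, a list of rows, each an object of numbers: "tx", "ty", "tz": the shift along the tool's x, y, z in mm; "roll": the turn about the tool's z in rad. A call has 1 to 12 rows; each row shifts and turns the commanded pose from where the row before left it, along the tool's axes as they then stand; what a row does not reach is not made up. A row lasts 1/12 s, in which the tool goes at most 41.7 mm and 7.16 degrees, less where a joint would pass 70% of its speed; a pose out of reach is approached as far as the arm can. A call with a gripper value outside its range is refused whole. OPENING is the finger opening in mm, from 0 to 85.4, set as the call begins (- or left out, the last holds). The fingers move at their own pace and stop on an object; FORCE is the grip in N (left out, the last holds). Time passes only in rows, so rows that do not move let the fingers close. It gives the time, the measured TCP pose, the force, the opening and the grip force at its end, in the units of the state.
- ctrl.get_obs(): the state, without advancing time (a new reading comes with each control period).
- optics.get_image(name): name is "side" or "top" or "wrist"; returns (picture, depth): 400x640x3 uint8, red, green, blue; 400x640 float32, m along the optical axis (not along the pixel's ray), 0 where there is no reading.
- optics.camera_params(name): a dict with "mtx" (3x3 intrinsics, pixels), "k1" (the pictures are not rectified: a ray, as slopes to the right and down, at radius r is drawn at 1 + k1 r^2 times it, then the intrinsics apply), "extrinsics" (4x4, takes a point from camera to world coordinates); the wrist camera has in their place "tool_from_camera" (4x4, takes a point from camera to tool coordinates, whose origin is the TCP and whose axes are the flange's). Camera axes: x right, y down, z forward; pixel columns grow to the right and rows downward; lengths in m; the calibration is good to about 2 mm. A picture is of the moment at which its call begins: read the wrist's pose just before it. camera_params takes no time and is no camera call.
- ctrl.finish_job(): hands the job in; it is judged then, once.
The state is a dict: "t": time; "q": joint angles; "dq": joint speeds; "effort": joint torques, N m; "tool_pos": TCP position; "tool_rot": TCP orientation; "contact_force": force on the tool from outside, world axes, zero at the start; "wrist_torque": the same for the moment, N m; "opening": finger opening in m; "grip_force": force on a finger pad.
Only numpy, scipy, OpenCV 4.12 (cv2) and the standard library are available. Lean on these libraries where they do the work, as an engineer would, in place of code of your own. Each camera call takes 0.05 s, during which the arm holds its last target. There are 200 camera calls.

## Task

Tidy the bathroom counter: lay the toothbrush and the razor flat on the floor of the oblong tray, side by side, lay the hair-clipper comb flat in the square tray, and stand the large jar in the round dish with the small jar set squarely, centred, on its lid. Keep things the way up they are, and do not shift or tip the tumbler that stands among them.

Things in the scene. Friction and masses are not known exactly. Their poses are not given: they have to be found in the camera images.
- long_tray: Fixed open bamboo tray, oblong, 210 x 134 mm outside, 200 x 124 mm inside, 14 mm high, walls 5 mm, floor 5 mm thick (so the walls stand 9 mm above the inner floor). Origin: centre of its underside, on the counter; x along its length, z up.
- round_dish: Fixed open round bamboo dish, 110 mm across outside, 100 mm inside, 14 mm high, floor 5 mm thick. Origin: centre of its underside; z up.
- square_tray: Fixed open square bamboo tray, 110 x 110 mm outside, 100 x 100 mm inside, 14 mm high, walls and floor 5 mm. Origin: centre of its underside; x and y along its sides, z up.
- toothbrush: Loose white toothbrush lying bristles up on the counter, 170 mm long, 30 g. Origin: underside at mid-length; x along it towards the bristles, z up. Handle 13 mm wide and 13 mm high from x = -85 to +25 mm (can be gripped at the origin, across y), then a thin neck and a head 12 mm wide and 16 mm high.
- razor: Loose metal T-shaped shaving razor lying flat on the counter, 130 mm long, 50 g. Origin: underside at mid-length; x along it towards the head, z up. Handle 12 mm wide and 12 mm high from x = -65 to +43 mm (can be gripped at the origin, across y), head 42 mm wide (y), 22 mm long, 12 mm high.
- large_jar: Loose round white cream jar with a flat metal lid, the larger of two: 60 mm across, 42 mm high, 140 g, closed, standing. Origin: centre of its underside; z up.
- small_jar: Loose round white cream jar with a flat metal lid, the smaller of two: 44 mm across, 34 mm high, 70 g, closed, standing. Origin: centre of its underside; z up.
- clipper_comb: Loose grey ribbed plastic guard comb of a hair clipper, a block 50 x 42 mm and 24 mm high, 30 g, lying ribs up. Origin: centre of its underside; x along its 50 mm side, z up (grip it across y, 42 mm).
- tumbler: Loose white open ceramic tumbler, 64 mm across, 80 mm high, standing among the things; not part of the job and must stay where it stands. Origin: centre of its underside; z up.
Not all that is in view belongs to the job. There is more than one size of the clipper_comb; the one meant has the size given above.

How it is judged:
By the outcome, as a careful person would: the job done as asked, in the order asked, and still so for the second after the job is handed in, with the robot touching nothing.
It also fails if it takes over 128 s, if anything falls off the work surface, if the arm or the gripper's body presses on something with over 40 N, if the wrist force passes 120 N, or if a joint passes its speed limit or range.

## Working session

There is one attempt and no reset: what is moved stays moved. The work goes in short steps, Python scripts to look and compute and a shell command to move; the robot and the scene stay as the last step left them, time stands still between calls to the robot, and variables do not carry over. Pictures are saved under pics/ and viewed, at most 15 in all, crops included, and the job is handed in when it is done.

```bash
ls; mkdir -p pics; cat > h.py <<'E'
import numpy as np, cv2
from station import ctrl, optics
from scipy.spatial.transform import Rotation as R
def grab(n):
    o=ctrl.get_obs(); im,d=optics.get_image(n); p=optics.camera_params(n)
    if n=='wrist':
        T=np.eye(4);T[:3,:3]=R.from_rotvec(o['tool_rot']).as_matrix();T[:3,3]=o['tool_pos'];E=T@np.array(p['tool_from_camera'])
    else: E=np.array(p['extrinsics'])
    return im,d,np.array(p['mtx']),p['k1'],E
def rays(uv,K,k1):
    uv=np.asarray(uv,float).reshape(-1,2)
    s=cv2.undistortPoints(uv.reshape(-1,1,2),K,np.array([k1,0,0,0.])).reshape(-1,2)
    return np.c_[s,np.ones(len(s))]
def plane(uv,z,K,k1,E):
    r=rays(uv,K,k1)@E[:3,:3].T; c=E[:3,3]
    return c+r*((z-c[2])/r[:,2])[:,None]
def cloud(d,K,k1,E):
    v,u=np.mgrid[:d.shape[0],:d.shape[1]]
    r=rays(np.c_[u.ravel(),v.ravel()],K,k1)*d.ravel()[:,None]
    P=r@E[:3,:3].T+E[:3,3]; P[d.ravel()==0]=np.nan
    return P.reshape(*d.shape,3)
E
cat > a.py <<'E'
from h import *
for n in ['top','side','wrist']:
    im,d,K,k1,E=grab(n); cv2.imwrite(f'pics/{n}0.png',im[...,::-1]); np.savez(f'{n}0.npz',im=im,d=d,K=K,k1=k1,E=E)
    print(n,np.round(K,1).tolist(),k1,np.round(E,3).tolist())
o=ctrl.get_obs();print(o)
E
python3 a.py
```

```text
pics
top [[387.2, 0.0, 318.8], [0.0, 387.2, 195.4], [0.0, 0.0, 1.0]] -0.014410085505957147 [[0.006, -0.99, 0.143, 0.286], [-1.0, -0.003, 0.015, -0.012], [-0.014, -0.143, -0.99, 0.951], [0.0, 0.0, 0.0, 1.0]]
side [[440.7, 0.0, 320.8], [0.0, 440.7, 201.8], [0.0, 0.0, 1.0]] 0.02969845326425322 [[-0.863, -0.374, 0.34, 0.016], [-0.505, 0.657, -0.56, 0.679], [-0.014, -0.655, -0.756, 0.972], [0.0, 0.0, 0.0, 1.0]]
wrist [[275.5, 0.0, 317.4], [0.0, 275.5, 196.4], [0.0, 0.0, 1.0]] -0.02860175744915772 [[0.303, -0.913, -0.272, 0.259], [-0.953, -0.291, -0.084, -0.574], [-0.002, 0.285, -0.959, 0.373], [0.0, 0.0, 0.0, 1.0]]
{'t': 0.15, 'q': array([-1.38098530e+00,  5.32661413e-02,  1.61398619e+00,  9.15938019e-06,
        1.47602257e+00, -1.18995772e-01]), 'dq': array([-0.00064672, -0.00142292, -0.0051422 ,  0.00093973, -0.0014988 ,
       -0.00151222]), 'effort': array([ 6.77576136e-04, -3.94240236e+01, -3.70721519e+01, -1.23425598e-04,
        4.61864518e-03, -8.07118084e-06]), 'tool_pos': array([ 0.18986246, -0.5949435 ,  0.23030313]), 'tool_rot': array([-3.10255726e+00, -4.82887535e-01,  7.91890905e-05]), 'contact_force': array([0.4036936 , 0.41941464, 0.44520655]), 'wrist_torque': array([ 0.04097928, -0.02902599,  0.0305892 ]), 'grip_force': 0.0, 'opening': 0.08504747640494054}
```

View pics/top0.png

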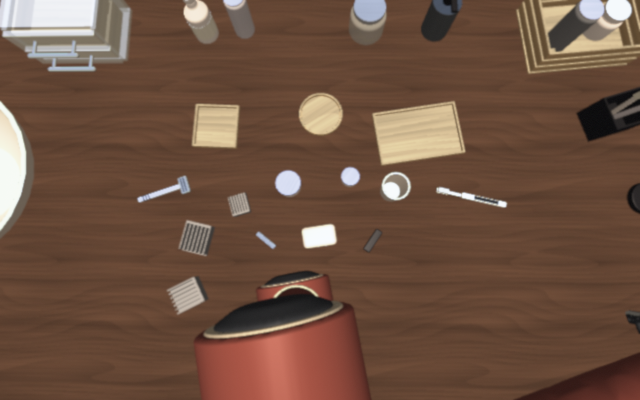

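View pics/side0.png

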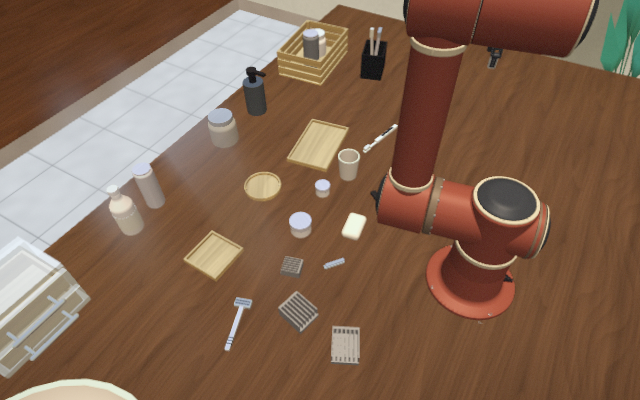

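Top view: square tray (215,126), round dish (321,114), long tray (419,132); razor (163,190) with its head at (184,185), large jar (288,183), small jar (350,176), tumbler (396,187), toothbrush (471,197). Clipper comb candidates are (238,204), (196,238) and (186,295), and I'll separate these by size. The white soap (319,236), blue stick (265,240) and black bar (372,240) are distractors.

```bash
cat > m.py <<'E'
from h import *
z=np.load('top0.npz');im,d,K,k1,E=[z[k] for k in('im','d','K','k1','E')];k1=float(k1)
P=cloud(d,K,k1,E)
Z=P[...,2]
roi=np.zeros(Z.shape,bool);roi[90:320,120:520]=1
tab=roi&(abs(Z)<.02); A=np.c_[P[tab][:,:2],np.ones(tab.sum())]
c=np.linalg.lstsq(A,Z[tab],rcond=None)[0];print('plane',c)
H=Z-(P[...,:2]@c[:2]+c[2])
hsv=cv2.cvtColor(im,cv2.COLOR_RGB2HSV)
print('brown hsv',np.median(hsv[tab],0), 'noise',H[tab].std())
# background-difference by Lab colour
lab=cv2.cvtColor(cv2.GaussianBlur(im,(3,3),0),cv2.COLOR_RGB2LAB).astype(float)
bg=cv2.medianBlur(im,5);
m=((hsv[...,1]<75)|(hsv[...,2]>140)|(H>.008))&roi
m=cv2.morphologyEx(m.astype(np.uint8),cv2.MORPH_CLOSE,np.ones((3,3)))
n,L,S,C=cv2.connectedComponentsWithStats(m)
for i in range(1,n):
    if S[i,4]<60: continue
    s=L==i; h=np.nanpercentile(H[s],90)
    cs,_=cv2.findContours(s.astype(np.uint8),0,2)
    c_=cs[0].reshape(-1,2); W=plane(c_,h,K,k1,E)[:,:2]
    r=cv2.minAreaRect((W*1000).astype(np.float32))
    print(np.round(C[i]),S[i,4],'h',round(h*1000,1),'c',np.round(r[0],1),'sz',np.round(np.array(r[1])+2.4*0,1),'ang',round(r[2],1))
E
python3 m.py
python3 - <<'E'
import cv2
a=cv2.imread('pics/top0.png');b=cv2.imread('pics/side0.png')
c=cv2.resize(a[170:320,130:280],(400,400),interpolation=cv2.INTER_CUBIC);e=cv2.resize(b[230:380,220:370],(400,400),interpolation=cv2.INTER_CUBIC)
f=cv2.resize(a[180:215,430:515],(800,200),interpolation=cv2.INTER_CUBIC)[:,:800]
import numpy as np
cv2.imwrite('pics/c1.png',np.vstack([np.hstack([c,e]),f]))
E
```

```text
plane [ 0.00276656  0.00100049 -0.00067528]
brown hsv [ 11. 122. 101.] noise 0.003221582929972294
[320. 113.] 1467 h 11.6 c [632.7  -1.4] sz [108.4 109.1] ang 0.1
[418. 133.] 4489 h 11.3 c [ 583.6 -246.3] sz [137.  213.2] ang 9.0
[215. 125.] 1904 h 12.4 c [601.5 265. ] sz [113.1 112.7] ang 87.9
[350. 176.] 338 h 34.7 c [466.9 -73.5] sz [47.9 48.4] ang 45.3
[288. 183.] 599 h 42.9 c [448.8  75.4] sz [65.3 64.1] ang 73.0
[395. 186.] 751 h 78.8 c [ 436.6 -174. ] sz [67.1 70.9] ang 0.2
[168. 190.] 500 h 12.6 c [431.6 387.9] sz [ 46.  134.3] ang 19.0
[472. 197.] 494 h 14.6 c [ 420.6 -369.7] sz [174.8  18.7] ang 77.3
[239. 204.] 408 h 24.0 c [398.9 195.2] sz [52.1 46.7] ang 16.9
[196. 238.] 913 h 35.1 c [317.7 291.4] sz [71.8 72.6] ang 76.9
[319. 236.] 736 h 24.9 c [323.4   1. ] sz [52.7 81.8] ang 9.0
[372. 240.] 179 h 11.2 c [ 314.4 -127.8] sz [17.2 59. ] ang 55.7
[265. 240.] 155 h 13.4 c [314.  130.1] sz [58.9 15.3] ang 51.7
[294. 300.] 4110 h 698.5 c [259.   10.5] sz [29.9 84.2] ang 0.5
[187. 294.] 945 h 35.2 c [186.6 305.7] sz [63.4 79.2] ang 26.8
```

View pics/c1.png

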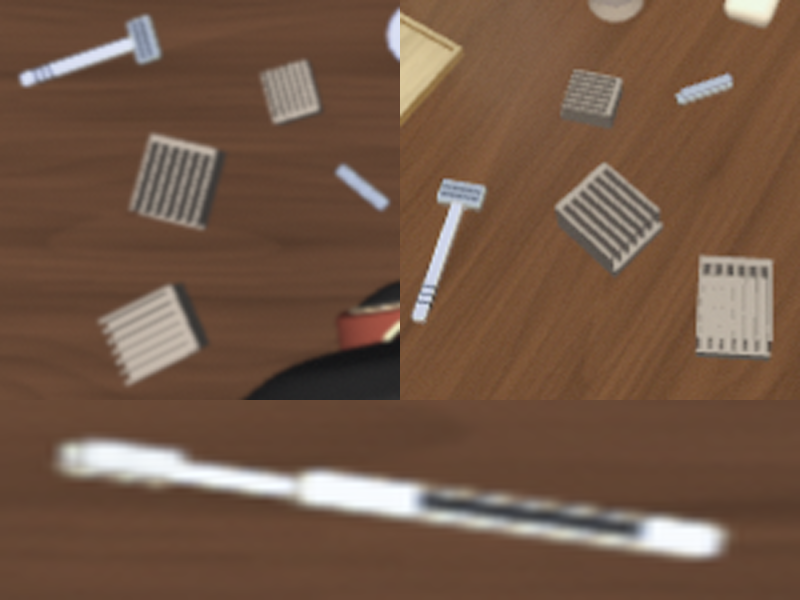

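The close crop shows the comb at (238,204) is 24 mm high with a footprint of about 50x44 mm, so that is the one meant. The other two are 35 mm high and larger. The toothbrush head is at its left end (px 440,190), giving a yaw of about 77°. The razor head points right, giving a yaw of about -71°.

```bash
cat > go.py <<'E'
import sys; from h import *
# go.py x y z yaw  (mm, deg): shift in current tool axes, and roll needed
x,y,z,w=map(float,sys.argv[1:5]); o=ctrl.get_obs(); M=R.from_rotvec(o['tool_rot']).as_matrix()
s=M.T@(np.array([x,y,z])-o['tool_pos']*1e3); yaw=np.degrees(np.arctan2(M[1,0],M[0,0]))
r=-np.radians((w-yaw+180)%360-180)
def yw(a):a=np.radians(a);return np.array([[np.cos(a),np.sin(a)],[np.sin(a),-np.cos(a)]])
s2=yw(w).T@(np.array([x,y])-o['tool_pos'][:2]*1e3)
print('t',round(o['t'],2),'pos',np.round(o['tool_pos']*1e3,1),'yaw',round(yaw,2),'tilt',np.round(M[:,2],3),'q5',round(o['q'][5],2),'op',round(o['opening']*1e3,1),'grip',round(o['grip_force'],1),'F',np.round(o['contact_force'],1))
print('shift now',np.round(s,1),'roll',round(r,3),'| shift after roll',np.round(s2,1))
E
python3 -m handwheel '[{"roll":-0.104},{"roll":-0.104},{"roll":-0.104},{"roll":-0.104},{"roll":-0.104},{"roll":-0.104},{"roll":-0.104},{"roll":-0.104},{"roll":-0.104},{"roll":-0.104}]' 40
python3 go.py 420.6 -369.7 150 77.3; python3 -c "from h import *;print(ctrl.grasp_offset)"
```

```text
t 0.15 pos [ 189.9 -594.9  230.3] yaw 17.69 tilt [-0.     0.002 -1.   ] q5 -0.12 op 85.0 grip 0.0 F [0.4 0.4 0.4]
shift now [ 288.3 -144.3   80.6] roll -1.04 | shift after roll [270.5 175.6]
0.0187$[0]: bad value
```

```bash
python3 -m handwheel '[{"tx":0,"ty":0,"tz":0,"roll":-0.104},{"tx":0,"ty":0,"tz":0,"roll":-0.104}]' 40; python3 -m handwheel --help | head -30
```

```text
t: 0.32
tool_pos: [0.1899, -0.5951, 0.2307]
tool_rot: [-3.034, -0.81, -0.0]
contact_force: [-0.2, 0.2, -0.3]
opening: 0.0638
grip_force: 0.0invalid input: not JSON, or not a number
```

```bash
python3 -m handwheel '[{"tx":25,"ty":20,"tz":8,"roll":-0.104},{"tx":25,"ty":20,"tz":8,"roll":-0.104},{"tx":25,"ty":20,"tz":8,"roll":-0.104},{"tx":25,"ty":20,"tz":8,"roll":-0.104},{"tx":25,"ty":20,"tz":8,"roll":-0.104},{"tx":25,"ty":20,"tz":8,"roll":-0.104},{"tx":25,"ty":20,"tz":8,"roll":-0.104},{"tx":25,"ty":20,"tz":8,"roll":-0.104},{"tx":0,"ty":0,"tz":0,"roll":0}]'; python3 go.py 420.6 -369.7 150 77.3
```

```text
t: 1.07
tool_pos: [0.4374, -0.54, 0.1642]
tool_rot: [-2.442, -1.969, -0.005]
contact_force: [-0.5, 1.0, -1.0]
opening: 0.0397
grip_force: 0.0
t 1.07 pos [ 437.4 -540.   164.2] yaw 77.75 tilt [-0.     0.005 -1.   ] q5 -0.78 op 39.7 grip 0.0 F [-0.5  1.  -1. ]
shift now [162.8 -52.5  15.1] roll 0.008 | shift after roll [162.5 -53.8]
```

```bash
python3 -m handwheel '[{"tx":32,"ty":-10,"tz":3,"roll":0},{"tx":33,"ty":-11,"tz":3,"roll":0},{"tx":33,"ty":-11,"tz":3,"roll":0},{"tx":33,"ty":-11,"tz":3,"roll":0},{"tx":32,"ty":-10,"tz":3,"roll":0},{"tx":0,"ty":0,"tz":0,"roll":0},{"tx":0,"ty":0,"tz":0,"roll":0}]'; python3 go.py 420.6 -369.7 1 77.3
cat > w.py <<'E'
import sys; from h import *
# w.py tag z1 ... : components in the wrist view at plane z (mm) by brightness; overlays ids
tag=sys.argv[1]; zp=float(sys.argv[2])/1e3
im,d,K,k1,E=grab('wrist'); np.savez(f'{tag}.npz',im=im,d=d,K=K,k1=k1,E=E)
hsv=cv2.cvtColor(im,cv2.COLOR_RGB2HSV)
m=((hsv[...,1]<75)&(hsv[...,2]>110)).astype(np.uint8)
m=cv2.morphologyEx(m,cv2.MORPH_CLOSE,np.ones((7,7)))
n,L,S,C=cv2.connectedComponentsWithStats(m)
v=im[...,::-1].copy(); P=cloud(d,K,k1,E)
for i in range(1,n):
    if S[i,4]<300: continue
    cs,_=cv2.findContours((L==i).astype(np.uint8),0,2); c=max(cs,key=len).reshape(-1,2)
    r=cv2.minAreaRect((plane(c,zp,K,k1,E)[:,:2]*1e3).astype(np.float32))
    print(np.round(C[i]),S[i,4],'h',np.round(np.nanpercentile(P[L==i][:,2],[10,50,90])*1e3,1),'c',np.round(r[0],1),'sz',np.round(r[1],1),'ang',round(r[2],1))
cv2.imwrite(f'pics/{tag}.png',v)
E
python3 w.py w1 8
```

```text
t: 1.65
tool_pos: [0.4172, -0.3725, 0.1517]
tool_rot: [-2.452, -1.962, 0.001]
contact_force: [-0.3, -0.6, -0.6]
opening: 0.0398
grip_force: 0.0
t 1.65 pos [ 417.2 -372.5  151.7] yaw 77.34 tilt [-0.001  0.    -1.   ] q5 -0.64 op 39.8 grip 0.0 F [-0.3 -0.6 -0.6]
shift now [  3.4   2.9 150.7] roll 0.001 | shift after roll [3.5 2.7]
[468.  65.] 17644 h [ 3.9  4.9 12.4] c [ 591.7 -279.9] sz [136.3 147.4] ang 8.7
[322. 181.] 1629 h [ 6.3 12.4 15.6] c [ 421.2 -374.8] sz [170.5  12.8] ang 77.2
[266. 255.] 429 h [163.  181.9 190.6] c [ 337.3 -444.7] sz [64.8 19.9] ang 68.1
[368. 255.] 429 h [163.4 181.7 190.7] c [ 456.8 -471.5] sz [65.  19.3] ang 87.2
[616. 306.] 483 h [3.8 4.5 5.4] c [ 772.3 -655.4] sz [ 32.3 237.9] ang 5.6
[118. 387.] 412 h [243.6 244.3 245. ] c [  75.1 -598.8] sz [46.4 26.7] ang 78.9
[516. 388.] 393 h [243.5 244.2 244.9] c [ 626.7 -723.3] sz [45.8 26.4] ang 78.6
```

View pics/w1.png

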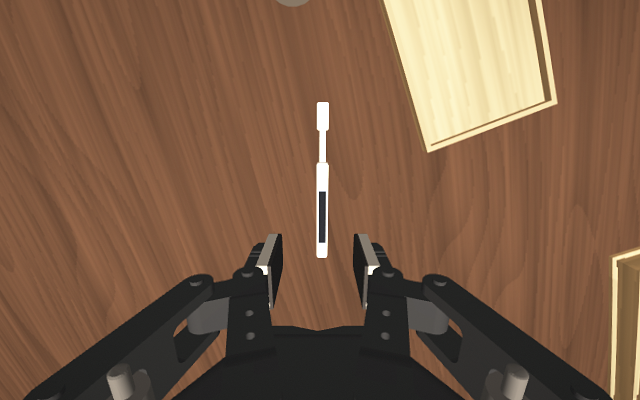

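The wrist view shows the brush at (322,181), head up, between open fingers centred at u≈318. That is about 4 mm off, which agrees with the computed shift.

```bash
python3 -m handwheel '[{"tx":0,"ty":4,"tz":30,"roll":0},{"tx":0,"ty":0,"tz":35,"roll":0},{"tx":0,"ty":0,"tz":35,"roll":0},{"tx":0,"ty":0,"tz":30,"roll":0},{"tx":0,"ty":0,"tz":15,"roll":0},{"tx":0,"ty":0,"tz":4,"roll":0},{"tx":0,"ty":0,"tz":0,"roll":0},{"tx":0,"ty":0,"tz":0,"roll":0}]'; python3 go.py 421 -372 2 77.2
python3 -m handwheel '[{"tx":0,"ty":0,"tz":0,"roll":0},{"tx":0,"ty":0,"tz":0,"roll":0},{"tx":0,"ty":0,"tz":0,"roll":0},{"tx":0,"ty":0,"tz":0,"roll":0},{"tx":0,"ty":0,"tz":0,"roll":0},{"tx":0,"ty":0,"tz":0,"roll":0}]' 0 30
```

```text
t: 2.37
tool_pos: [0.4224, -0.3765, 0.0046]
tool_rot: [2.453, 1.959, 0.0]
contact_force: [-0.6, 0.5, 0.5]
opening: 0.0401
grip_force: 0.0
t 2.37 pos [ 422.4 -376.5    4.6] yaw 77.22 tilt [ 0.001 -0.002 -1.   ] q5 -0.64 op 40.1 grip 0.0 F [-0.6  0.5  0.5]
shift now [ 4.1 -2.4  2.6] roll 0.0 | shift after roll [ 4.1 -2.4]
t: 2.87
tool_pos: [0.4228, -0.3762, 0.0054]
tool_rot: [2.451, 1.959, -0.0]
contact_force: [-0.4, -1.9, 6.3]
opening: 0.012
grip_force: 31.0
```

```bash
python3 -m handwheel '[{"tx":0,"ty":0,"tz":-20,"roll":0},{"tx":0,"ty":0,"tz":-35,"roll":0},{"tx":0,"ty":20,"tz":-30,"roll":-0.095},{"tx":10,"ty":25,"tz":0,"roll":-0.095},{"tx":10,"ty":25,"tz":0,"roll":-0.095},{"tx":10,"ty":25,"tz":0,"roll":-0.095},{"tx":0,"ty":0,"tz":0,"roll":0},{"tx":0,"ty":0,"tz":0,"roll":0}]'; python3 go.py 611 -246 60 99
```

```text
t: 3.53
tool_pos: [0.5175, -0.3508, 0.0882]
tool_rot: [-2.037, -2.391, 0.0]
contact_force: [-0.4, -0.0, -0.6]
opening: 0.012
grip_force: 30.3
t 3.53 pos [ 517.5 -350.8   88.2] yaw 99.13 tilt [-0.001  0.    -1.   ] q5 -0.87 op 12.0 grip 30.3 F [-0.4 -0.  -0.6]
shift now [ 88.6 109.   28.1] roll 0.002 | shift after roll [ 88.8 108.8]
```

```bash
python3 -m handwheel '[{"tx":22,"ty":27,"tz":0,"roll":0},{"tx":22,"ty":27,"tz":0,"roll":0},{"tx":22,"ty":27,"tz":0,"roll":0},{"tx":22,"ty":28,"tz":0,"roll":0},{"tx":0,"ty":0,"tz":0,"roll":0},{"tx":0,"ty":0,"tz":0,"roll":0}]'; python3 go.py 611 -246 10.5 99
python3 w.py w2 25
```

```text
t: 4.03
tool_pos: [0.6105, -0.2467, 0.0879]
tool_rot: [-2.037, -2.391, 0.001]
contact_force: [0.5, -0.9, -0.7]
opening: 0.0122
grip_force: 30.3
t 4.03 pos [ 610.5 -246.7   87.9] yaw 99.13 tilt [-0.001 -0.    -1.   ] q5 -0.66 op 12.2 grip 30.3 F [ 0.5 -0.9 -0.7]
shift now [ 0.6  0.7 77.4] roll 0.002 | shift after roll [0.6 0.6]
[61. 75.] 13552 h [26.8 56.2 78.8] c [ 421.7 -182. ] sz [ 88.2 106.5] ang 82.4
[624. 111.] 2845 h [ 5.8 15.6 26.5] c [ 820.2 -138.3] sz [28.8 75.9] ang 26.8
[280. 168.] 30779 h [ 4.1  5.2 95. ] c [ 586.  -255.6] sz [126.3 221.2] ang 9.1
[146. 373.] 355 h [175.6 176.4 177.1] c [ 469.4 -444. ] sz [16.2 30.3] ang 10.1
[488. 374.] 342 h [175.5 176.3 177. ] c [ 804. -390.] sz [16.4 30.8] ang 10.0
```

View pics/w2.png

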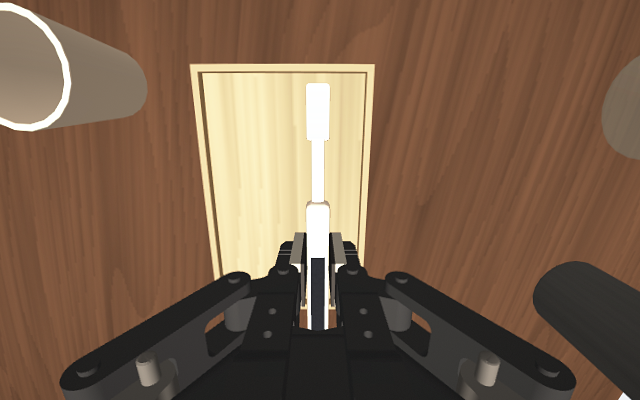

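Brush is held straight and parallel to the tray axis. I'll check the tray from the far rim corners at (192,65) and (375,65).

```bash
python3 - <<'E'
from h import *
z=np.load('w2.npz');K,k1,E=z['K'],float(z['k1']),z['E']
p=plane([[191,65],[375,65],[211,250],[367,240]],.014,K,k1,E)*1e3;print(np.round(p,1))
a=np.radians(99);ux=np.array([np.cos(a),np.sin(a)]);m=(p[0]+p[1])[:2]/2
print('centre',m-105*ux,'width',np.linalg.norm(p[0]-p[1]),'yaw',np.degrees(np.arctan2(*(p[0]-p[1])[:2])))
E
```

```text
[[ 502.2 -155.5   14. ]
 [ 634.  -134.9   14. ]
 [ 524.4 -302.3   14. ]
 [ 656.9 -271.1   14. ]]
centre [ 584.49718961 -248.90880111] width 133.38165368994535 yaw -98.89825186433093
```

```bash
python3 -m handwheel '[{"tx":-4,"ty":0,"tz":20,"roll":0},{"tx":0,"ty":0,"tz":25,"roll":0},{"tx":0,"ty":0,"tz":15,"roll":0},{"tx":0,"ty":0,"tz":8,"roll":0},{"tx":0,"ty":0,"tz":5,"roll":0},{"tx":0,"ty":0,"tz":2,"roll":0},{"tx":0,"ty":0,"tz":0,"roll":0},{"tx":0,"ty":0,"tz":0,"roll":0}]'; python3 go.py 611 -250 10.5 99
```

```text
t: 4.75
tool_pos: [0.612, -0.252, 0.0145]
tool_rot: [2.038, 2.388, 0.001]
contact_force: [0.0, -0.1, -0.5]
opening: 0.0118
grip_force: 30.3
t 4.75 pos [ 612.  -252.    14.5] yaw 99.04 tilt [ 0.002 -0.001 -1.   ] q5 -0.66 op 11.8 grip 30.3 F [ 0.  -0.1 -0.5]
shift now [ 2.2 -0.7  4. ] roll 0.001 | shift after roll [ 2.2 -0.7]
```

```bash
python3 -m handwheel '[{"tx":0,"ty":0,"tz":2,"roll":0},{"tx":0,"ty":0,"tz":1,"roll":0},{"tx":0,"ty":0,"tz":0,"roll":0},{"tx":0,"ty":0,"tz":0,"roll":0}]'; python3 go.py 611 -250 10.5 99
```

```text
t: 5.08
tool_pos: [0.6115, -0.2515, 0.0106]
tool_rot: [2.039, 2.39, 0.0]
contact_force: [-0.4, 0.3, 0.5]
opening: 0.0118
grip_force: 30.3
t 5.08 pos [ 611.5 -251.5   10.6] yaw 99.06 tilt [ 0. -0. -1.] q5 -0.66 op 11.8 grip 30.3 F [-0.4  0.3  0.5]
shift now [ 1.6 -0.3  0.1] roll 0.001 | shift after roll [ 1.6 -0.3]
```

```bash
python3 -m handwheel '[{"tx":0,"ty":0,"tz":0,"roll":0},{"tx":0,"ty":0,"tz":0,"roll":0},{"tx":0,"ty":0,"tz":0,"roll":0},{"tx":0,"ty":0,"tz":-15,"roll":0},{"tx":0,"ty":0,"tz":-35,"roll":0},{"tx":0,"ty":0,"tz":-40,"roll":0},{"tx":0,"ty":0,"tz":-40,"roll":0},{"tx":0,"ty":0,"tz":-10,"roll":-0.083},{"tx":0,"ty":0,"tz":0,"roll":-0.083},{"tx":0,"ty":0,"tz":0,"roll":0},{"tx":0,"ty":0,"tz":0,"roll":0}]' 26; python3 go.py 431.6 387.9 150 108.5
python3 w.py w3 10
```

```text
t: 6.0
tool_pos: [0.6113, -0.2514, 0.1511]
tool_rot: [1.836, 2.548, 0.0]
contact_force: [0.1, -0.4, 0.1]
opening: 0.0262
grip_force: 0.0
t 6.0 pos [ 611.3 -251.4  151.1] yaw 108.45 tilt [ 0.001 -0.    -1.   ] q5 -0.82 op 26.2 grip 0.0 F [ 0.1 -0.4  0.1]
shift now [663.3  31.9   0.9] roll -0.001 | shift after roll [663.3  32.5]
[133.  44.] 8474 h [18.4 57.2 79.3] c [ 405.  -175.4] sz [117.   72.9] ang 16.7
[294. 163.] 24977 h [ 4.   5.1 14.8] c [ 596.8 -255. ] sz [160.1 229.3] ang 9.4
[597. 147.] 7052 h [15.7 53.5 77.7] c [ 882.3 -134.9] sz [102.1 129.3] ang 36.9
[615. 323.] 5063 h [-752.3 -747.8  120. ] c [1023.9 -323.9] sz [114.5 240.9] ang 39.3
[132. 380.] 381 h [240.7 241.5 242.2] c [ 455.2 -596.4] sz [23.7 44.9] ang 19.0
[502. 380.] 366 h [240.8 241.5 242.2] c [ 941.4 -434.9] sz [24.6 45.1] ang 17.9
```

View pics/w3.png

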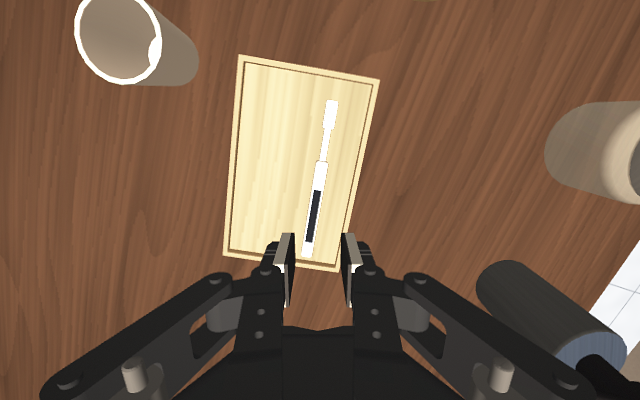

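The brush lies flat in the tray, running from (332,100) to (305,255), clear of all the walls. Next the razor.

```bash
python3 -m handwheel '[{"tx":38,"ty":2,"tz":0,"roll":0},{"tx":39,"ty":2,"tz":0,"roll":0},{"tx":39,"ty":2,"tz":0,"roll":0},{"tx":39,"ty":2,"tz":0,"roll":0},{"tx":39,"ty":2,"tz":0,"roll":0},{"tx":39,"ty":2,"tz":0,"roll":0},{"tx":39,"ty":2,"tz":0,"roll":0},{"tx":39,"ty":2,"tz":0,"roll":0},{"tx":39,"ty":2,"tz":0,"roll":0},{"tx":39,"ty":2,"tz":0,"roll":0},{"tx":39,"ty":2,"tz":0,"roll":0},{"tx":39,"ty":2,"tz":0,"roll":0}]' 40 >/dev/null;  python3 -m handwheel '[{"tx":39,"ty":2,"tz":0,"roll":0},{"tx":39,"ty":2,"tz":0,"roll":0},{"tx":39,"ty":2,"tz":0,"roll":0},{"tx":39,"ty":1,"tz":0,"roll":0},{"tx":39,"ty":1,"tz":0,"roll":0},{"tx":0,"ty":0,"tz":0,"roll":0},{"tx":0,"ty":0,"tz":0,"roll":0}]';python3 go.py 431.6 387.9 3 108.5
python3 w.py w4 10
```

```text
t: 7.63
tool_pos: [0.4294, 0.3875, 0.1491]
tool_rot: [-1.831, -2.552, 0.004]
contact_force: [-0.0, -0.2, -0.5]
opening: 0.0399
grip_force: 0.0
t 7.63 pos [429.4 387.5 149.1] yaw 108.7 tilt [-0.002 -0.002 -1.   ] q5 0.28 op 39.9 grip 0.0 F [-0.  -0.2 -0.5]
shift now [ -0.2   2.6 146.1] roll 0.004 | shift after roll [-0.3  2.2]
[321. 195.] 1912 h [ 9.8 11.5 12.6] c [430.8 387.2] sz [ 40.9 129.6] ang 20.0
[ 60. 186.] 4118 h [28.1 32.8 34.7] c [172.8 300.6] sz [88.8 78.7] ang 26.7
[193. 234.] 4572 h [13.9 30.5 34.6] c [313.7 287.1] sz [85.2 77.1] ang 76.8
[267. 263.] 546 h [161.9 183.1 188.4] c [403.3 268.5] sz [ 22.9 100.9] ang 12.6
[368. 263.] 560 h [161.9 182.9 188.2] c [519.5 307.7] sz [ 22.3 100.7] ang 24.1
[203. 314.] 403 h [205.1 207.  207.8] c [350.7 188.6] sz [71.4 28.5] ang 69.9
[424. 328.] 1601 h [  4.5 204.6 207.1] c [625.6 250.7] sz [ 56.8 112. ] ang 24.5
[612. 359.] 3221 h [10.6 40.1 69.2] c [905.6 282.8] sz [ 67.8 181.2] ang 65.5
[119. 387.] 481 h [240.8 241.7 242.5] c [258.3  24.3] sz [29.4 49.5] ang 18.2
[516. 386.] 499 h [240.5 241.5 242.3] c [782.  203.4] sz [29.4 51.3] ang 20.5
```

View pics/w4.png

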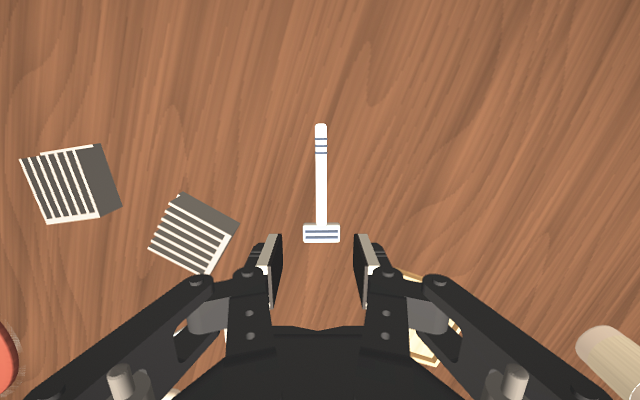

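The razor is at (321,183) with its head toward the wrist, centred between the fingers, yaw 110°.

```bash
python3 -m handwheel '[{"tx":0,"ty":2,"tz":30,"roll":-0.02},{"tx":0,"ty":0,"tz":35,"roll":0},{"tx":0,"ty":0,"tz":35,"roll":0},{"tx":0,"ty":0,"tz":30,"roll":0},{"tx":0,"ty":0,"tz":10,"roll":0},{"tx":0,"ty":0,"tz":4,"roll":0},{"tx":0,"ty":0,"tz":0,"roll":0},{"tx":0,"ty":0,"tz":0,"roll":0}]'; python3 go.py 431 387.5 3 110
```

```text
t: 8.35
tool_pos: [0.4343, 0.3873, 0.0083]
tool_rot: [1.809, 2.567, 0.004]
contact_force: [0.0, 0.4, 0.2]
opening: 0.0402
grip_force: 0.0
t 8.35 pos [434.3 387.3   8.3] yaw 109.65 tilt [ 0.002  0.002 -1.   ] q5 0.26 op 40.2 grip 0.0 F [0.  0.4 0.2]
shift now [ 1.3 -3.1  5.2] roll -0.006 | shift after roll [ 1.3 -3.1]
```

```bash
python3 -m handwheel '[{"tx":0,"ty":0,"tz":0,"roll":0},{"tx":0,"ty":0,"tz":0,"roll":0},{"tx":0,"ty":0,"tz":0,"roll":0},{"tx":0,"ty":0,"tz":0,"roll":0},{"tx":0,"ty":0,"tz":0,"roll":0},{"tx":0,"ty":0,"tz":0,"roll":0}]' 0 30;python3 go.py 431 387.5 3 110
```

```text
t: 8.85
tool_pos: [0.4342, 0.3878, 0.0086]
tool_rot: [1.807, 2.568, 0.005]
contact_force: [-0.6, -1.1, 6.6]
opening: 0.0105
grip_force: 29.5
t 8.85 pos [434.2 387.8   8.6] yaw 109.72 tilt [ 0.003  0.002 -1.   ] q5 0.26 op 10.5 grip 29.5 F [-0.6 -1.1  6.6]
shift now [ 0.8 -3.1  5.6] roll -0.005 | shift after roll [ 0.8 -3.1]
```

```bash
python3 -m handwheel '[{"tx":0,"ty":0,"tz":0,"roll":0},{"tx":0,"ty":0,"tz":0,"roll":0},{"tx":0,"ty":-1,"tz":2,"roll":0},{"tx":0,"ty":-1,"tz":2,"roll":0},{"tx":0,"ty":0,"tz":0,"roll":0},{"tx":0,"ty":0,"tz":0,"roll":0}]' 24 ;python3 -m handwheel '[{"tx":0,"ty":0,"tz":0,"roll":0},{"tx":0,"ty":0,"tz":0,"roll":0},{"tx":0,"ty":0,"tz":0,"roll":0},{"tx":0,"ty":0,"tz":0,"roll":0}]' 0 30; python3 go.py 431 387.5 3 110
```

```text
t: 9.35
tool_pos: [0.4304, 0.3859, 0.0017]
tool_rot: [-1.808, -2.569, 0.002]
contact_force: [0.1, 0.2, -0.4]
opening: 0.0239
grip_force: 0.0
t: 9.68
tool_pos: [0.4309, 0.3862, 0.0022]
tool_rot: [-1.808, -2.569, 0.0]
contact_force: [-0.2, 0.7, -0.7]
opening: 0.0109
grip_force: 31.6
t 9.68 pos [430.9 386.2   2.2] yaw 109.71 tilt [-0. -0. -1.] q5 0.26 op 10.9 grip 31.6 F [-0.2  0.7 -0.7]
shift now [ 1.2  0.6 -0.8] roll -0.005 | shift after roll [1.2 0.6]
```

```bash
python3 -m handwheel '[{"tx":0,"ty":0,"tz":-15,"roll":0},{"tx":0,"ty":0,"tz":-35,"roll":0},{"tx":0,"ty":0,"tz":-40,"roll":0},{"tx":0,"ty":0,"tz":-40,"roll":0.094},{"tx":0,"ty":0,"tz":0,"roll":0.093},{"tx":0,"ty":0,"tz":0,"roll":0},{"tx":0,"ty":0,"tz":0,"roll":0}]' ; python3 go.py 557 -252 130 99
```

```text
t: 10.27
tool_pos: [0.4307, 0.3861, 0.1322]
tool_rot: [-2.038, -2.391, 0.0]
contact_force: [-0.1, -0.1, -1.3]
opening: 0.0111
grip_force: 31.5
t 10.27 pos [430.7 386.1 132.2] yaw 99.12 tilt [-0. -0. -1.] q5 0.44 op 11.1 grip 31.5 F [-0.1 -0.1 -1.3]
shift now [-650.    23.6    2.2] roll 0.002 | shift after roll [-650.   25.]
```

```bash
python3 -m handwheel '[{"tx":-30,"ty":1,"tz":0,"roll":0},{"tx":-39,"ty":2,"tz":0,"roll":0},{"tx":-39,"ty":2,"tz":0,"roll":0},{"tx":-39,"ty":2,"tz":0,"roll":0},{"tx":-39,"ty":2,"tz":0,"roll":0},{"tx":-39,"ty":1,"tz":0,"roll":0},{"tx":-39,"ty":1,"tz":0,"roll":0},{"tx":-39,"ty":1,"tz":0,"roll":0},{"tx":-39,"ty":1,"tz":0,"roll":0},{"tx":-39,"ty":1,"tz":0,"roll":0},{"tx":-39,"ty":1,"tz":0,"roll":0},{"tx":-39,"ty":1,"tz":0,"roll":0}]' >/dev/null;  python3 -m handwheel '[{"tx":-39,"ty":2,"tz":0,"roll":0},{"tx":-39,"ty":2,"tz":0,"roll":0},{"tx":-39,"ty":2,"tz":0,"roll":0},{"tx":-39,"ty":1,"tz":0,"roll":0},{"tx":-35,"ty":1,"tz":20,"roll":0},{"tx":0,"ty":0,"tz":20,"roll":0},{"tx":0,"ty":0,"tz":20,"roll":0},{"tx":0,"ty":0,"tz":0,"roll":0},{"tx":0,"ty":0,"tz":0,"roll":0}]';python3 go.py 557 -252 7.5 99
```

```text
t: 12.02
tool_pos: [0.5538, -0.2507, 0.0686]
tool_rot: [-2.034, -2.384, 0.002]
contact_force: [0.4, 0.5, 0.2]
opening: 0.0109
grip_force: 31.5
t 12.02 pos [ 553.8 -250.7   68.6] yaw 99.05 tilt [-0.006  0.004 -1.   ] q5 -0.71 op 10.9 grip 31.5 F [0.4 0.5 0.2]
shift now [-2.1  3.3 61. ] roll 0.001 | shift after roll [-1.8  3. ]
```

```bash
python3 -m handwheel '[{"tx":0,"ty":2,"tz":25,"roll":0},{"tx":0,"ty":0,"tz":20,"roll":0},{"tx":0,"ty":0,"tz":8,"roll":0},{"tx":0,"ty":0,"tz":3,"roll":0},{"tx":0,"ty":0,"tz":0,"roll":0},{"tx":0,"ty":0,"tz":0,"roll":0},{"tx":0,"ty":0,"tz":0,"roll":0}]';python3 go.py 557 -252 7.5 99
```

```text
t: 12.6
tool_pos: [0.5593, -0.2523, 0.0181]
tool_rot: [2.038, 2.387, 0.001]
contact_force: [-0.4, -0.7, 0.1]
opening: 0.0114
grip_force: 31.5
t 12.6 pos [ 559.3 -252.3   18.1] yaw 99.02 tilt [ 0.002 -0.001 -1.   ] q5 -0.7 op 11.4 grip 31.5 F [-0.4 -0.7  0.1]
shift now [ 0.6 -2.3 10.6] roll 0.0 | shift after roll [ 0.6 -2.3]
```

```bash
python3 -m handwheel '[{"tx":0,"ty":-1,"tz":3,"roll":0},{"tx":0,"ty":0,"tz":3,"roll":0},{"tx":0,"ty":0,"tz":1,"roll":0},{"tx":0,"ty":0,"tz":0,"roll":0},{"tx":0,"ty":0,"tz":0,"roll":0}]';python3 go.py 557 -252 7.5 99
```

```text
t: 13.02
tool_pos: [0.5571, -0.2518, 0.0091]
tool_rot: [-2.04, -2.388, 0.0]
contact_force: [0.6, -0.2, -0.9]
opening: 0.0112
grip_force: 31.5
t 13.02 pos [ 557.1 -251.8    9.1] yaw 98.99 tilt [-0.  0. -1.] q5 -0.7 op 11.2 grip 31.5 F [ 0.6 -0.2 -0.9]
shift now [-0.2 -0.1  1.6] roll -0.0 | shift after roll [-0.2 -0.1]
```

```bash
python3 -m handwheel '[{"tx":0,"ty":0,"tz":1.5,"roll":0},{"tx":0,"ty":0,"tz":0,"roll":0},{"tx":0,"ty":0,"tz":0,"roll":0}]'; python3 -m handwheel '[{"tx":0,"ty":0,"tz":0,"roll":0},{"tx":0,"ty":0,"tz":0,"roll":0},{"tx":0,"ty":0,"tz":0,"roll":0},{"tx":0,"ty":0,"tz":-15,"roll":0},{"tx":0,"ty":0,"tz":-35,"roll":0},{"tx":0,"ty":0,"tz":-40,"roll":0},{"tx":0,"ty":0,"tz":-40,"roll":0},{"tx":0,"ty":0,"tz":-20,"roll":0},{"tx":0,"ty":0,"tz":0,"roll":0},{"tx":0,"ty":0,"tz":0,"roll":0}]' 24; python3 w.py w5 10; python3 go.py 399 195 150 17
```

```text
t: 13.27
tool_pos: [0.5572, -0.2518, 0.0077]
tool_rot: [-2.04, -2.389, 0.0]
contact_force: [0.8, 0.3, -0.6]
opening: 0.0106
grip_force: 31.5
t: 14.1
tool_pos: [0.5583, -0.2525, 0.1602]
tool_rot: [2.038, 2.386, 0.001]
contact_force: [-0.2, 1.0, -0.4]
opening: 0.024
grip_force: 0.0
[182.  85.] 6721 h [ 5.4 56.  79.7] c [ 409.3 -172.1] sz [98.4 83.4] ang 26.5
[611. 106.] 3398 h [ 8.8 26.4 44.7] c [ 853.2 -131.1] sz [62.8 95.5] ang 23.9
[341. 168.] 22729 h [ 4.   5.2 17.2] c [ 580.6 -261.2] sz [143.9 234.6] ang 8.8
[618. 366.] 3165 h [-753.2 -749.8  119.2] c [1022.8 -455.1] sz [ 81.  187.1] ang 30.5
[134. 379.] 385 h [249.3 250.  250.8] c [ 345.1 -577.2] sz [24.8 45.9] ang 10.7
[500. 379.] 377 h [249.5 250.4 251.1] c [ 862.2 -497.8] sz [25.8 47.2] ang 9.4
t 14.15 pos [ 557.1 -251.8  157.7] yaw 99.0 tilt [ 0. -0. -1.] q5 -0.7 op 23.7 grip 0.0 F [ 1.5  0.  -0.5]
shift now [466.  -86.3   7.7] roll 1.431 | shift after roll [ -20.6 -473.5]
```

View pics/w5.png

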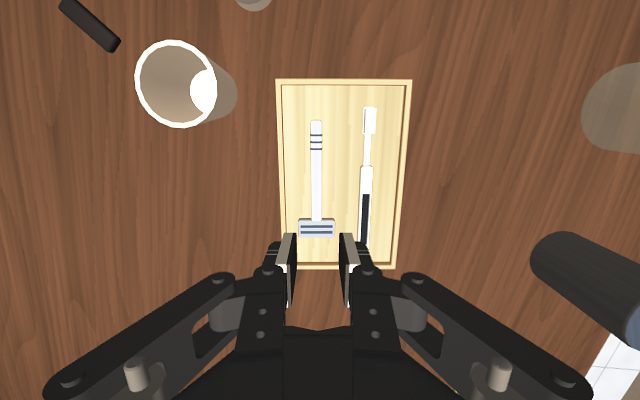

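The razor (316,180) and the brush (367,175) lie side by side inside the tray. Next the comb.

```bash
python3 -m handwheel '[{"tx":36,"ty":-7,"tz":0,"roll":0},{"tx":39,"ty":-7,"tz":0,"roll":0},{"tx":39,"ty":-7,"tz":0,"roll":0},{"tx":39,"ty":-7,"tz":0,"roll":0},{"tx":39,"ty":-7,"tz":0,"roll":0},{"tx":39,"ty":-7,"tz":0,"roll":0},{"tx":39,"ty":-7,"tz":0,"roll":0},{"tx":39,"ty":-7,"tz":0,"roll":0},{"tx":39,"ty":-7,"tz":0,"roll":0},{"tx":39,"ty":-7,"tz":0,"roll":0},{"tx":39,"ty":-8,"tz":0,"roll":0},{"tx":39,"ty":-8,"tz":0,"roll":0}]' 80 >/dev/null;  python3 -m handwheel '[{"tx":0,"ty":0,"tz":0,"roll":0.119},{"tx":0,"ty":0,"tz":0,"roll":0.119},{"tx":0,"ty":0,"tz":0,"roll":0.119},{"tx":0,"ty":0,"tz":0,"roll":0.119},{"tx":0,"ty":0,"tz":0,"roll":0.119},{"tx":0,"ty":0,"tz":0,"roll":0.119},{"tx":0,"ty":0,"tz":0,"roll":0.119},{"tx":0,"ty":0,"tz":0,"roll":0.119},{"tx":0,"ty":0,"tz":0,"roll":0.119},{"tx":0,"ty":0,"tz":0,"roll":0.119},{"tx":0,"ty":0,"tz":0,"roll":0.119},{"tx":0,"ty":0,"tz":0,"roll":0.12}]' >/dev/null;python3 -m handwheel '[{"tx":0,"ty":0,"tz":0,"roll":0},{"tx":0,"ty":0,"tz":0,"roll":0}]'; python3 w.py w6 24; python3 go.py 399 195 3 17
```

```text
t: 16.32
tool_pos: [0.3984, 0.1936, 0.1558]
tool_rot: [3.105, 0.472, -0.006]
contact_force: [-0.0, 0.4, -0.6]
opening: 0.0801
grip_force: 0.0
[323.  10.] 1543 h [ 4.1  5.5 14.4] c [545.4 244.2] sz [24.3 80.5] ang 17.2
[582.  39.] 4932 h [ 3.8  4.9 13. ] c [ 6.056e+02 -2.000e-01] sz [ 60.1 103.6] ang 14.2
[446. 174.] 3683 h [18.1 41.5 42.5] c [451.2  71.1] sz [77.8 64. ] ang 67.1
[317. 182.] 2052 h [ 7.2  9.4 24.3] c [402.6 195.4] sz [52.6 42.1] ang 17.3
[574. 198.] 2205 h [ 6.8 32.8 34.2] c [468.5 -71.1] sz [75.1 45.2] ang 87.2
[204. 233.] 3688 h [ 11.   33.1 183.2] c [300.2 296.9] sz [68.9 99. ] ang 77.3
[620. 247.] 1911 h [ 6.6 27.5 48.7] c [ 436.  -169.8] sz [94.8 50.5] ang 78.1
[450. 274.] 1514 h [ 15.1  23.6 201.9] c [340.3  26.9] sz [125.4  45.9] ang 83.8
[348. 264.] 470 h [ 5.3 11.7 13. ] c [322.6 133.5] sz [58.7 12. ] ang 51.5
t 16.37 pos [398.7 193.7 156.2] yaw 17.28 tilt [-0.003 -0.001 -1.   ] q5 1.55 op 80.1 grip 0.0 F [ 0.1  0.7 -0. ]
shift now [  1.2  -1.2 153.2] roll 0.005 | shift after roll [ 0.7 -1.2]
```

View pics/w6.png

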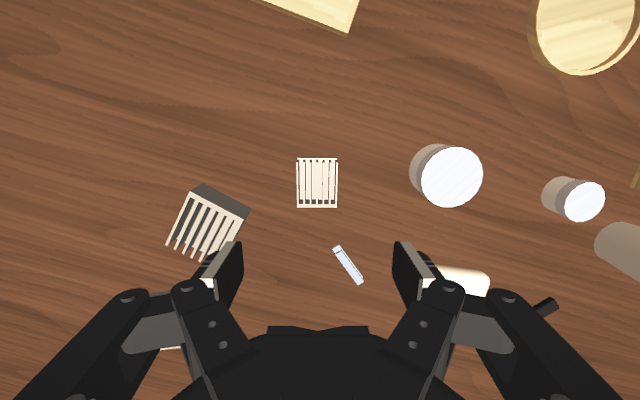

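The chosen comb is at (317,182): 42 mm wide across the fingers, 50 mm along them, height 24 mm, yaw 17.3°. That confirms the choice.

```bash
python3 -m handwheel '[{"tx":3,"ty":-1,"tz":30,"roll":0},{"tx":0,"ty":0,"tz":35,"roll":0},{"tx":0,"ty":0,"tz":35,"roll":0},{"tx":0,"ty":0,"tz":30,"roll":0},{"tx":0,"ty":0,"tz":14,"roll":0},{"tx":0,"ty":0,"tz":5,"roll":0},{"tx":0,"ty":0,"tz":2,"roll":0},{"tx":0,"ty":0,"tz":0,"roll":0},{"tx":0,"ty":0,"tz":0,"roll":0}]' 62; python3 go.py 402 195.4 4 17.3;  python3 -m handwheel '[{"tx":0,"ty":0,"tz":0,"roll":0},{"tx":0,"ty":0,"tz":0,"roll":0},{"tx":0,"ty":0,"tz":0,"roll":0},{"tx":0,"ty":0,"tz":0,"roll":0},{"tx":0,"ty":0,"tz":0,"roll":0}]' 20 30
```

```text
t: 17.12
tool_pos: [0.4034, 0.1962, 0.0082]
tool_rot: [-3.106, -0.468, -0.004]
contact_force: [0.3, 0.5, 0.1]
opening: 0.0621
grip_force: 0.0
t 17.12 pos [403.4 196.2   8.2] yaw 17.15 tilt [ 0.003  0.001 -1.   ] q5 1.56 op 62.1 grip 0.0 F [0.3 0.5 0.1]
shift now [-1.6  0.3  4.2] roll -0.003 | shift after roll [-1.6  0.3]
t: 17.53
tool_pos: [0.4036, 0.1962, 0.0085]
tool_rot: [-3.106, -0.468, -0.005]
contact_force: [-0.6, -0.2, 7.1]
opening: 0.0411
grip_force: 32.1
```

```bash
python3 -m handwheel '[{"tx":0,"ty":0,"tz":-15,"roll":0},{"tx":0,"ty":0,"tz":-35,"roll":0},{"tx":0,"ty":0,"tz":-35,"roll":0.112},{"tx":0,"ty":0,"tz":0,"roll":0.112},{"tx":0,"ty":0,"tz":0,"roll":0.112},{"tx":0,"ty":0,"tz":0,"roll":0},{"tx":0,"ty":0,"tz":0,"roll":0}]'; python3 go.py 601.5 265 60 -2.1
```

```text
t: 18.12
tool_pos: [0.4019, 0.1957, 0.0917]
tool_rot: [3.141, -0.054, -0.0]
contact_force: [-0.5, 0.4, -0.2]
opening: 0.0411
grip_force: 31.4
t 18.12 pos [401.9 195.7  91.7] yaw -1.97 tilt [-0. -0. -1.] q5 1.89 op 41.1 grip 31.4 F [-0.5  0.4 -0.2]
shift now [197.2 -76.1  31.6] roll 0.002 | shift after roll [197.  -76.6]
```

```bash
python3 -m handwheel '[{"tx":30,"ty":-12,"tz":0,"roll":0},{"tx":37,"ty":-14,"tz":0,"roll":0},{"tx":37,"ty":-14,"tz":0,"roll":0},{"tx":37,"ty":-14,"tz":0,"roll":0},{"tx":37,"ty":-14,"tz":0,"roll":0},{"tx":19,"ty":-8,"tz":0,"roll":0},{"tx":0,"ty":0,"tz":0,"roll":0},{"tx":0,"ty":0,"tz":0,"roll":0}]'; python3 go.py 601.5 265 15 -2.1; python3 w.py w7 14
python3 - <<'E'
from h import *
z=np.load('w7.npz');im,d,K,k1,E=z['im'],z['d'],z['K'],float(z['k1']),z['E']
h=cv2.cvtColor(im,cv2.COLOR_RGB2HSV)
# tray: bright yellowish
m=((h[...,2]>170)&(h[...,0]>12)&(h[...,0]<35)&(h[...,1]>25)).astype(np.uint8)
P=cloud(d,K,k1,E);m[(P[...,2]>.03)]=0
cs,_=cv2.findContours(m,0,2);c=max(cs,key=cv2.contourArea).reshape(-1,2)
w=plane(c,.014,K,k1,E)*1e3;w=w[:,:2]
print('ext',w.min(0),w.max(0));r=cv2.minAreaRect(w.astype(np.float32));print(r)
E
```

```text
t: 18.78
tool_pos: [0.6019, 0.2643, 0.0903]
tool_rot: [3.14, -0.055, -0.004]
contact_force: [-0.2, 0.4, -0.9]
opening: 0.0411
grip_force: 31.4
t 18.78 pos [601.9 264.3  90.3] yaw -2.02 tilt [-0.002 -0.001 -1.   ] q5 1.91 op 41.1 grip 31.4 F [-0.2  0.4 -0.9]
shift now [-0.2 -0.7 75.3] roll 0.001 | shift after roll [-0.4 -0.6]
[611. 161.] 6465 h [ 3.9  4.8 13.1] c [625.2  22.4] sz [108.5  56.3] ang 16.6
[318. 211.] 18875 h [  4.3  13.7 105.8] c [576.3 264. ] sz [113.3 158.6] ang 87.9
[632. 312.] 449 h [ 1.2  6.7 14.1] c [471.9 -47.1] sz [48.6 17.5] ang 18.9
[531. 329.] 848 h [ 5.2 29.5 42.1] c [459.8  50.6] sz [103.5  13.8] ang 50.8
[117. 388.] 423 h [182.2 183.1 183.8] c [399.2 489.8] sz [22.  34.4] ang 89.3
[518. 388.] 401 h [182.3 183.2 183.9] c [382.7  52.7] sz [34.4 20.5] ang 0.3
ext [563.20680203 205.48459482] [658.22839711 318.66878718]
((610.8114013671875, 262.0651550292969), (110.62494659423828, 91.16185760498047), 87.84000396728516)
```

View pics/w7.png

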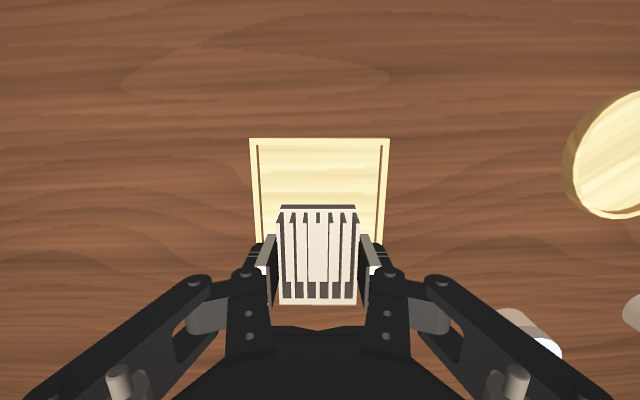

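The comb is held centred over the square tray, whose far rim runs (250,138) to (390,138). Lowering.

```bash
python3 -m handwheel '[{"tx":0,"ty":0,"tz":20,"roll":0},{"tx":0,"ty":0,"tz":25,"roll":0},{"tx":0,"ty":0,"tz":15,"roll":0},{"tx":0,"ty":0,"tz":8,"roll":0},{"tx":0,"ty":0,"tz":5,"roll":0},{"tx":0,"ty":0,"tz":1,"roll":0},{"tx":0,"ty":0,"tz":0,"roll":0},{"tx":0,"ty":0,"tz":0,"roll":0},{"tx":0,"ty":0,"tz":0,"roll":0}]';python3 go.py 601.5 265 13.5 -2.1
```

```text
t: 19.58
tool_pos: [0.6028, 0.2647, 0.0193]
tool_rot: [-3.14, 0.058, -0.004]
contact_force: [-0.4, 0.7, 0.4]
opening: 0.0412
grip_force: 31.4
t 19.58 pos [602.8 264.7  19.3] yaw -2.13 tilt [ 0.002  0.001 -1.   ] q5 1.91 op 41.2 grip 31.4 F [-0.4  0.7  0.4]
shift now [-1.3 -0.2  5.8] roll -0.0 | shift after roll [-1.3 -0.2]
```

```bash
python3 -m handwheel '[{"tx":0,"ty":0,"tz":2,"roll":0},{"tx":0,"ty":0,"tz":1.5,"roll":0},{"tx":0,"ty":0,"tz":0,"roll":0},{"tx":0,"ty":0,"tz":0,"roll":0}]';python3 go.py 601.5 265 13.5 -2.1
```

```text
t: 19.92
tool_pos: [0.6017, 0.2644, 0.0142]
tool_rot: [3.141, -0.058, -0.0]
contact_force: [-0.0, 0.2, 0.0]
opening: 0.0416
grip_force: 31.4
t 19.92 pos [601.7 264.4  14.2] yaw -2.13 tilt [-0. -0. -1.] q5 1.91 op 41.6 grip 31.4 F [-0.   0.2  0. ]
shift now [-0.3 -0.6  0.7] roll -0.001 | shift after roll [-0.3 -0.6]
```

```bash
python3 -m handwheel '[{"tx":0,"ty":0,"tz":1,"roll":0},{"tx":0,"ty":0,"tz":0,"roll":0}]' >/dev/null; python3 -m handwheel '[{"tx":0,"ty":0,"tz":0,"roll":0},{"tx":0,"ty":0,"tz":0,"roll":0},{"tx":0,"ty":0,"tz":0,"roll":0},{"tx":0,"ty":0,"tz":-15,"roll":0},{"tx":0,"ty":0,"tz":-35,"roll":0},{"tx":0,"ty":0,"tz":-40,"roll":0},{"tx":0,"ty":0,"tz":-40,"roll":0},{"tx":0,"ty":0,"tz":-10,"roll":0},{"tx":0,"ty":0,"tz":0,"roll":0},{"tx":0,"ty":0,"tz":0,"roll":0}]' 53; python3 w.py w8 29; python3 go.py 449 75 150 -2
```

```text
t: 20.92
tool_pos: [0.6025, 0.2646, 0.1553]
tool_rot: [-3.14, 0.058, -0.005]
contact_force: [0.5, 0.6, -0.7]
opening: 0.0533
grip_force: 0.0
[25. 11.] 1293 h [ 9.4 28.3 47.2] c [774.2 515.1] sz [58.6 21. ] ang 85.2
[567. 147.] 7419 h [ 3.8  4.9 13.1] c [634.8  12.2] sz [100.8 101.2] ang 2.9
[319. 183.] 10184 h [ 4.2  5.5 15.6] c [605.3 262.4] sz [103.5 101.7] ang 87.8
[251. 258.] 449 h [169.1 187.6 196.5] c [525.8 341.3] sz [19.7 62.2] ang 74.7
[384. 259.] 458 h [169.6 188.2 196.4] c [514.4 192.5] sz [73.7 21.8] ang 9.2
[604. 285.] 1940 h [ 3.3 29.8 34.1] c [468.3 -73.3] sz [109.4  44.7] ang 63.0
[493. 293.] 729 h [ 6.  37.7 42.2] c [470.5  64.8] sz [91.3 16.5] ang 50.5
t 20.97 pos [601.3 264.3 153. ] yaw -2.13 tilt [-0.001 -0.    -1.   ] q5 1.91 op 53.2 grip 0.0 F [-1.1  0.1 -0.7]
shift now [-145.2  194.8    3.1] roll -0.002 | shift after roll [-145.6  194.5]
```

View pics/w8.png

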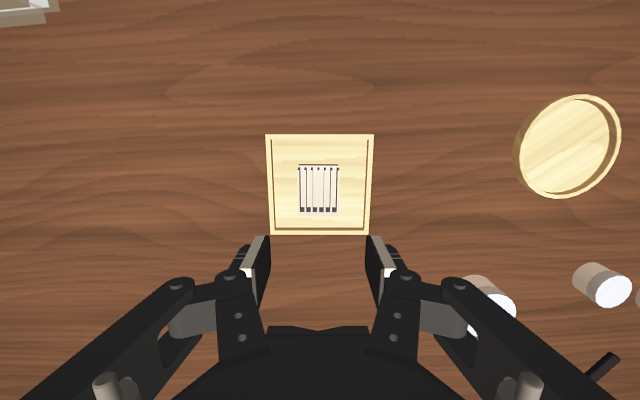

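The comb is flat and centred in the square tray at (319,188). Next the large jar.

```bash
cat > lid.py <<'E'
import sys; from h import *
# lid.py tag height_mm diam_mm : circle fit of a lid top at a height, via depth band
tag=sys.argv[1]; hz=float(sys.argv[2])/1e3; D=float(sys.argv[3])
cam=sys.argv[4] if len(sys.argv)>4 else 'wrist'
im,d,K,k1,E=grab(cam); cv2.imwrite(f'pics/{tag}.png',im[...,::-1]); P=cloud(d,K,k1,E)
m=(abs(P[...,2]-hz)<.006)
h=cv2.cvtColor(im,cv2.COLOR_RGB2HSV); m&=(h[...,1]<60)&(h[...,2]>150)
m=cv2.morphologyEx(m.astype(np.uint8),cv2.MORPH_OPEN,np.ones((3,3)))
n,L,S,C=cv2.connectedComponentsWithStats(m)
for i in range(1,n):
    if S[i,4]<150: continue
    cs,_=cv2.findContours((L==i).astype(np.uint8),0,1); c=max(cs,key=len).reshape(-1,2)
    w=cv2.convexHull((plane(c,hz,K,k1,E)[:,:2]*1e3).astype(np.float32))
    (x,y),r=cv2.minEnclosingCircle(w); a=cv2.minAreaRect(w)
    print(np.round(C[i]),S[i,4],'circ',round(x,1),round(y,1),'d',round(2*r,1),'rect',np.round(a[0],1),np.round(a[1],1),'h',np.round(np.nanmedian(P[L==i][:,2])*1e3,1))
E
python3 -m handwheel '[{"tx":-24,"ty":32,"tz":0,"roll":0},{"tx":-24,"ty":32,"tz":0,"roll":0},{"tx":-24,"ty":32,"tz":0,"roll":0},{"tx":-24,"ty":33,"tz":0,"roll":0},{"tx":-24,"ty":33,"tz":0,"roll":0},{"tx":-25,"ty":33,"tz":0,"roll":0},{"tx":0,"ty":0,"tz":0,"roll":0},{"tx":0,"ty":0,"tz":0,"roll":0},{"tx":0,"ty":0,"tz":0,"roll":0}]' 85; python3 lid.py l1 42 60; python3 lid.py l1b 34 44;python3 lid.py t1 42 60 top;  python3 lid.py t1 34 44 top; python3 go.py 449 75 150 -2
```

```text
t: 21.72
tool_pos: [0.449, 0.0749, 0.152]
tool_rot: [-3.141, 0.059, 0.003]
contact_force: [0.6, -0.3, 0.5]
opening: 0.0851
grip_force: 0.0
[317. 191.] 2935 circ 450.5 74.2 d 59.6 rect [450.7  74.2] [58.4 58.2] h 41.8
[472. 166.] 1536 circ 468.4 -75.0 d 43.7 rect [468.1 -74.9] [43.2 42.4] h 33.6
[131. 285.] 313 circ 346.6 287.5 d 60.6 rect [346.5 287.6] [59.9 13.4] h 34.4
[350. 176.] 252 circ 466.7 -72.6 d 43.9 rect [467.  -72.4] [39.2 41. ] h 33.3
t 21.92 pos [450.2  75.6 153.1] yaw -2.05 tilt [-0.001  0.    -1.   ] q5 1.61 op 85.0 grip 0.0 F [ 0.  -0.9  0.9]
shift now [-1.1  0.7  3.1] roll -0.001 | shift after roll [-1.1  0.7]
```

```bash
python3 -m handwheel '[{"tx":1,"ty":1,"tz":30,"roll":0},{"tx":0,"ty":0,"tz":35,"roll":0},{"tx":0,"ty":0,"tz":35,"roll":0},{"tx":0,"ty":0,"tz":25,"roll":0},{"tx":0,"ty":0,"tz":12,"roll":0},{"tx":0,"ty":0,"tz":3,"roll":0},{"tx":0,"ty":0,"tz":0,"roll":0},{"tx":0,"ty":0,"tz":0,"roll":0}]'; python3 go.py 450.5 74.2 14 -2
```

```text
t: 22.58
tool_pos: [0.4517, 0.0743, 0.0142]
tool_rot: [-3.141, 0.057, -0.002]
contact_force: [0.0, -0.1, -0.1]
opening: 0.0852
grip_force: 0.0
t 22.58 pos [451.7  74.3  14.2] yaw -2.09 tilt [ 0.001  0.    -1.   ] q5 1.61 op 85.2 grip 0.0 F [ 0.  -0.1 -0.1]
shift now [-1.2  0.1  0.2] roll -0.002 | shift after roll [-1.2  0.1]
```

```bash
python3 -m handwheel '[{"tx":0,"ty":0,"tz":0,"roll":0},{"tx":0,"ty":0,"tz":0,"roll":0},{"tx":0,"ty":0,"tz":0,"roll":0},{"tx":0,"ty":0,"tz":0,"roll":0},{"tx":0,"ty":0,"tz":0,"roll":0}]' 40 35;python3 go.py 450.5 74.2 14 -2
```

```text
t: 23.0
tool_pos: [0.4522, 0.074, 0.0151]
tool_rot: [-3.141, 0.058, -0.005]
contact_force: [-0.3, 0.1, 6.4]
opening: 0.0587
grip_force: 38.2
t 23.0 pos [452.2  74.   15.1] yaw -2.13 tilt [ 0.003  0.    -1.   ] q5 1.61 op 58.7 grip 38.2 F [-0.3  0.1  6.4]
shift now [-1.7 -0.1  1.1] roll -0.002 | shift after roll [-1.7 -0.1]
```

```bash
python3 -m handwheel '[{"tx":0,"ty":0,"tz":-15,"roll":0},{"tx":0,"ty":0,"tz":-30,"roll":0},{"tx":15,"ty":6,"tz":-25,"roll":0},{"tx":30,"ty":12,"tz":0,"roll":0},{"tx":36,"ty":14,"tz":0,"roll":0},{"tx":36,"ty":14,"tz":0,"roll":0},{"tx":36,"ty":14,"tz":0,"roll":0},{"tx":29,"ty":9,"tz":0,"roll":0},{"tx":0,"ty":0,"tz":0,"roll":0},{"tx":0,"ty":0,"tz":0,"roll":0}]';python3 go.py 634 -1.5 20 -2; python3 - <<'E'
from h import *
im,d,K,k1,E=grab('wrist');cv2.imwrite('pics/w9.png',im[...,::-1]);np.savez('w9.npz',im=im,d=d,K=K,k1=k1,E=E)
E
```

```text
t: 23.83
tool_pos: [0.6305, -0.0025, 0.0827]
tool_rot: [-3.141, 0.06, 0.002]
contact_force: [-0.4, 0.0, -1.3]
opening: 0.0586
grip_force: 38.2
t 23.83 pos [630.5  -2.5  82.7] yaw -2.19 tilt [-0.001  0.    -1.   ] q5 1.49 op 58.6 grip 38.2 F [-0.4  0.  -1.3]
shift now [ 3.5 -1.1 62.7] roll -0.003 | shift after roll [ 3.4 -1.1]
```

View pics/w9.png

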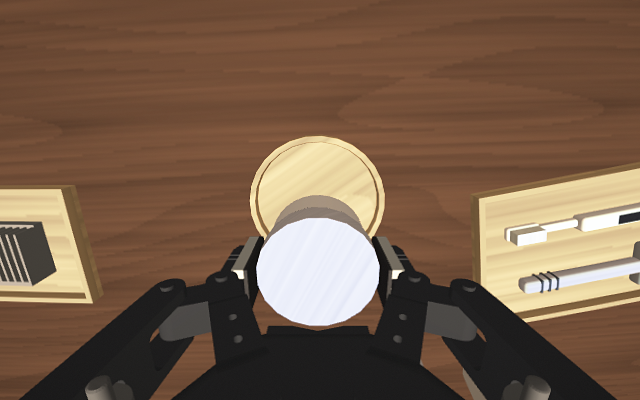

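```bash
python3 - <<'E'
from h import *
z=np.load('w9.npz');K,k1,E=z['K'],float(z['k1']),z['E']
p=plane([[317,136.5],[250,200],[385,200],[265,163],[369,163]],.014,K,k1,E)[:,:2]*1e3;print(np.round(p,1))
from scipy.optimize import least_squares
s=least_squares(lambda c:np.hypot(*(p-c[:2]).T)-55,[633,0]);print(s.x,np.round(s.fun,1))
E
```

```text
[[686.7  -5.1]
 [638.8  50.8]
 [634.6 -57.7]
 [668.2  35.9]
 [665.1 -44.4]]
[630.42588814  -3.09986815] [ 1.3 -0.5 -0.2 -0.7 -1.1]
```

The dish rim fit centres at about (631.5,-2.5) mm and the jar is nearly over it. Lowering.

```bash
python3 -m handwheel '[{"tx":2,"ty":0,"tz":15,"roll":0},{"tx":0,"ty":0,"tz":20,"roll":0},{"tx":0,"ty":0,"tz":13,"roll":0},{"tx":0,"ty":0,"tz":6,"roll":0},{"tx":0,"ty":0,"tz":4,"roll":0},{"tx":0,"ty":0,"tz":0,"roll":0},{"tx":0,"ty":0,"tz":0,"roll":0},{"tx":0,"ty":0,"tz":0,"roll":0}]';python3 go.py 633 -2.5 20 -2
```

```text
t: 24.55
tool_pos: [0.6327, -0.0019, 0.0264]
tool_rot: [3.141, -0.058, 0.003]
contact_force: [-0.2, -0.6, -0.9]
opening: 0.0591
grip_force: 38.2
t 24.55 pos [632.7  -1.9  26.4] yaw -2.13 tilt [ 0.002 -0.    -1.   ] q5 1.49 op 59.1 grip 38.2 F [-0.2 -0.6 -0.9]
shift now [0.3 0.6 6.4] roll -0.002 | shift after roll [0.3 0.6]
```

```bash
python3 -m handwheel '[{"tx":0,"ty":0,"tz":2.5,"roll":0},{"tx":0,"ty":0,"tz":2,"roll":0},{"tx":0,"ty":0,"tz":0,"roll":0},{"tx":0,"ty":0,"tz":0,"roll":0}]';python3 go.py 633 -2.5 20 -2
```

```text
t: 24.88
tool_pos: [0.6319, -0.0019, 0.0208]
tool_rot: [-3.141, 0.058, 0.0]
contact_force: [-0.0, 0.2, -0.9]
opening: 0.0589
grip_force: 38.2
t 24.88 pos [631.9  -1.9  20.8] yaw -2.13 tilt [-0.  0. -1.] q5 1.49 op 58.9 grip 38.2 F [-0.   0.2 -0.9]
shift now [1.1 0.5 0.8] roll -0.002 | shift after roll [1.1 0.6]
```

```bash
python3 -m handwheel '[{"tx":0,"ty":0,"tz":1,"roll":0},{"tx":0,"ty":0,"tz":0,"roll":0}]' >/dev/null; python3 -m handwheel '[{"tx":0,"ty":0,"tz":0,"roll":0},{"tx":0,"ty":0,"tz":0,"roll":0},{"tx":0,"ty":0,"tz":0,"roll":0},{"tx":0,"ty":0,"tz":-15,"roll":0},{"tx":0,"ty":0,"tz":-35,"roll":0},{"tx":0,"ty":0,"tz":-40,"roll":0},{"tx":0,"ty":0,"tz":-35,"roll":0},{"tx":0,"ty":0,"tz":-10,"roll":0},{"tx":0,"ty":0,"tz":0,"roll":0},{"tx":0,"ty":0,"tz":0,"roll":0}]' 70; python3 lid.py l2 47 60; python3 lid.py t2 47 60 top; python3 go.py 468 -75 153 -2.1
```

```text
t: 25.88
tool_pos: [0.6324, -0.0019, 0.156]
tool_rot: [3.141, -0.058, 0.003]
contact_force: [-0.4, 0.2, -0.9]
opening: 0.0701
grip_force: 0.0
[317. 195.] 2928 circ 630.6 -2.6 d 60.0 rect [630.8  -2.6] [58.4 58.4] h 46.9
t 25.98 pos [630.6  -1.7 152.6] yaw -2.13 tilt [-0.004  0.    -1.   ] q5 1.49 op 70.0 grip 0.0 F [ 0.2 -0.2 -1. ]
shift now [-1.597e+02  7.930e+01  1.000e-01] roll -0.001 | shift after roll [-159.8   79.2]
```

```bash
python3 -m handwheel '[{"tx":-26,"ty":13,"tz":0,"roll":0},{"tx":-27,"ty":13,"tz":0,"roll":0},{"tx":-27,"ty":13,"tz":0,"roll":0},{"tx":-27,"ty":13,"tz":0,"roll":0},{"tx":-27,"ty":14,"tz":0,"roll":0},{"tx":-26,"ty":13,"tz":0,"roll":0},{"tx":0,"ty":0,"tz":0,"roll":0},{"tx":0,"ty":0,"tz":0,"roll":0},{"tx":0,"ty":0,"tz":0,"roll":0}]' 62; python3 lid.py l3 34 44; python3 lid.py l3 34 44; python3 go.py 468 -75 12 -2.1
```

```text
t: 26.73
tool_pos: [0.4687, -0.0746, 0.1535]
tool_rot: [-3.14, 0.059, 0.003]
contact_force: [-0.0, 0.3, 0.4]
opening: 0.0618
grip_force: 0.0
[318. 190.] 1445 circ 468.4 -75.5 d 43.5 rect [468.3 -75.8] [41.6 41.9] h 33.8
[318. 191.] 1435 circ 468.5 -75.6 d 43.7 rect [468.7 -75.7] [41.7 42. ] h 33.8
[ 18. 301.] 165 circ 348.4 280.8 d 46.9 rect [346.5 281.3] [46.7  9.8] h 34.4
t 26.83 pos [469.5 -74.6 154.2] yaw -2.1 tilt [-0.001  0.001 -1.   ] q5 1.29 op 62.2 grip 0.0 F [ 1.2 -1.   0.2]
shift now [ -1.3   0.6 142.2] roll 0.0 | shift after roll [-1.5  0.5]
```

View pics/l3.png

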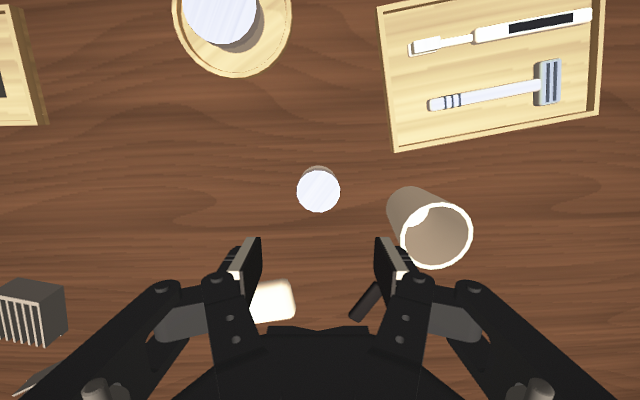

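The small jar is at (318,190), the tumbler is right of it at (430,230), and the large jar sits in the dish. I'll check how far the linkage reaches sideways toward the tumbler.

```bash
python3 - <<'E'
from h import *
o=ctrl.get_obs();im,d,K,k1,E=grab('wrist');P=cloud(d,K,k1,E)*1e3
M=R.from_rotvec(o['tool_rot']).as_matrix();Q=(P-o['tool_pos']*1e3)@M
for a in range(0,110,10):
    s=(Q[...,2]<-a)&(Q[...,2]>=-a-10)&(abs(Q[...,1])<150)
    if s.sum()>20: print(-a,s.sum(),'y',np.round(np.percentile(Q[s][:,1],[0.5,99.5]),0),'x',np.round(np.percentile(Q[s][:,0],[0.5,99.5]),0))
t=(P[...,2]>72)&(P[...,2]<85)&(P[...,1]<-110)
print('tumbler in tool y,x min', np.round(Q[t].min(0)),np.round(Q[t].max(0)))
E
```

```text
0 145 y [-36.  38.] x [-11.  10.]
-10 689 y [-44.  45.] x [-12.  11.]
-20 897 y [-44.  45.] x [-11.  11.]
-30 1029 y [-43.  45.] x [-11.  11.]
-40 986 y [-52.  54.] x [-6. 14.]
-50 4426 y [-62.  63.] x [-12.  14.]
-60 5584 y [-63.  64.] x [-12.  17.]
-70 8052 y [-64.  65.] x [-12.  17.]
-80 11645 y [-65.  66.] x [-9. 18.]
-90 12470 y [-66.  68.] x [ 4. 20.]
-100 1812 y [-19.  21.] x [18. 21.]
tumbler in tool y,x min [-60.  72.  73.] [  3. 134.  82.]
```

The linkage spreads to ±65 mm at rim height and the tumbler is 72 mm away, which is too tight. I'll turn the closing axis square to the tumbler, at yaw 72°.

```bash
python3 -m handwheel '[{"tx":0,"ty":0,"tz":0,"roll":-0.118},{"tx":0,"ty":0,"tz":0,"roll":-0.118},{"tx":0,"ty":0,"tz":0,"roll":-0.118},{"tx":0,"ty":0,"tz":0,"roll":-0.118},{"tx":0,"ty":0,"tz":0,"roll":-0.118},{"tx":0,"ty":0,"tz":0,"roll":-0.118},{"tx":0,"ty":0,"tz":0,"roll":-0.118},{"tx":0,"ty":0,"tz":0,"roll":-0.118},{"tx":0,"ty":0,"tz":0,"roll":-0.118},{"tx":0,"ty":0,"tz":0,"roll":-0.118},{"tx":0,"ty":0,"tz":0,"roll":-0.118},{"tx":0,"ty":0,"tz":0,"roll":0}]' 66 >/dev/null; python3 -m handwheel '[{"tx":0,"ty":0,"tz":0,"roll":0},{"tx":0,"ty":0,"tz":0,"roll":0}]'; python3 lid.py l4 34 44;python3 lid.py l4 34 44; python3 go.py 468.4 -75.6 12 72.3
```

```text
t: 28.05
tool_pos: [0.4694, -0.0747, 0.1547]
tool_rot: [-2.539, -1.849, 0.0]
contact_force: [0.2, -0.7, -0.4]
opening: 0.066
grip_force: 0.0
[317. 190.] 1428 circ 468.2 -75.4 d 43.7 rect [468.4 -75.3] [42.1 41.8] h 33.7
[317. 191.] 1437 circ 468.2 -75.4 d 43.8 rect [468.4 -75.3] [42.1 41.8] h 33.8
t 28.15 pos [469.3 -74.8 154.8] yaw 72.17 tilt [-0.  0. -1.] q5 -0.0 op 66.1 grip 0.0 F [ 0.5 -0.5  0.3]
shift now [ -1.   -0.6 142.8] roll -0.002 | shift after roll [-1.  -0.6]
```

```bash
python3 -m handwheel '[{"tx":-1,"ty":-1,"tz":30,"roll":0},{"tx":0,"ty":0,"tz":35,"roll":0},{"tx":0,"ty":0,"tz":35,"roll":0},{"tx":0,"ty":0,"tz":25,"roll":0},{"tx":0,"ty":0,"tz":12,"roll":0},{"tx":0,"ty":0,"tz":3,"roll":0},{"tx":0,"ty":0,"tz":0,"roll":0},{"tx":0,"ty":0,"tz":0,"roll":0},{"tx":0,"ty":0,"tz":0,"roll":0}]'; python3 go.py 468.3 -75.4 12 72.3
```

```text
t: 28.9
tool_pos: [0.4693, -0.076, 0.0165]
tool_rot: [2.536, 1.85, 0.003]
contact_force: [0.3, -1.8, -0.8]
opening: 0.0661
grip_force: 0.0
t 28.9 pos [469.3 -76.   16.5] yaw 72.22 tilt [ 0.003 -0.001 -1.   ] q5 -0.01 op 66.1 grip 0.0 F [ 0.3 -1.8 -0.8]
shift now [ 0.3 -1.2  4.5] roll -0.001 | shift after roll [ 0.3 -1.2]
```

```bash
python3 -m handwheel '[{"tx":0,"ty":-1,"tz":2,"roll":0},{"tx":0,"ty":0,"tz":1,"roll":0},{"tx":0,"ty":0,"tz":0,"roll":0},{"tx":0,"ty":0,"tz":0,"roll":0}]'; python3 -m handwheel '[{"tx":0,"ty":0,"tz":0,"roll":0},{"tx":0,"ty":0,"tz":0,"roll":0},{"tx":0,"ty":0,"tz":0,"roll":0},{"tx":0,"ty":0,"tz":0,"roll":0},{"tx":0,"ty":0,"tz":0,"roll":0}]' 25 30; python3 go.py 468.3 -75.4 12 72.3
```

```text
t: 29.23
tool_pos: [0.4671, -0.0753, 0.0121]
tool_rot: [2.537, 1.852, 0.001]
contact_force: [1.0, 0.1, -0.5]
opening: 0.0661
grip_force: 0.0
t: 29.65
tool_pos: [0.4673, -0.0753, 0.0122]
tool_rot: [2.537, 1.852, 0.001]
contact_force: [0.2, -0.0, 1.7]
opening: 0.0431
grip_force: 30.7
t 29.65 pos [467.3 -75.3  12.2] yaw 72.24 tilt [ 0.001 -0.    -1.   ] q5 -0.01 op 43.1 grip 30.7 F [ 0.2 -0.   1.7]
shift now [0.3 1.  0.2] roll -0.001 | shift after roll [0.3 1. ]
```

```bash
python3 -m handwheel '[{"tx":0,"ty":0,"tz":-15,"roll":0},{"tx":0,"ty":0,"tz":-35,"roll":0},{"tx":0,"ty":0,"tz":-40,"roll":0},{"tx":0,"ty":0,"tz":-15,"roll":0},{"tx":20,"ty":22,"tz":0,"roll":0},{"tx":20,"ty":22,"tz":0,"roll":0},{"tx":20,"ty":22,"tz":0,"roll":0},{"tx":20,"ty":22,"tz":0,"roll":0},{"tx":20,"ty":22,"tz":0,"roll":0},{"tx":19,"ty":22,"tz":0,"roll":0},{"tx":0,"ty":0,"tz":0,"roll":0},{"tx":0,"ty":0,"tz":0,"roll":0}]'; python3 go.py 630.6 -2.9 72 72.3
```

```text
t: 30.65
tool_pos: [0.629, -0.0016, 0.1157]
tool_rot: [-2.536, -1.853, 0.003]
contact_force: [-1.0, 0.0, -1.5]
opening: 0.0428
grip_force: 30.9
t 30.65 pos [629.   -1.6 115.7] yaw 72.31 tilt [-0.002  0.    -1.   ] q5 0.19 op 42.8 grip 30.9 F [-1.   0.  -1.5]
shift now [-0.7  2.  43.7] roll 0.0 | shift after roll [-0.7  1.9]
```

```bash
python3 -m handwheel '[{"tx":-1,"ty":1.5,"tz":15,"roll":0},{"tx":0,"ty":0,"tz":15,"roll":0},{"tx":0,"ty":0,"tz":10,"roll":0},{"tx":0,"ty":0,"tz":3,"roll":0},{"tx":0,"ty":0,"tz":0,"roll":0},{"tx":0,"ty":0,"tz":0,"roll":0},{"tx":0,"ty":0,"tz":0,"roll":0}]'; python3 go.py 630.6 -2.9 62 72.3
```

```text
t: 31.23
tool_pos: [0.6304, -0.0038, 0.0745]
tool_rot: [2.537, 1.851, 0.001]
contact_force: [-0.2, -0.3, -0.5]
opening: 0.0433
grip_force: 30.9
t 31.23 pos [630.4  -3.8  74.5] yaw 72.23 tilt [ 0.001 -0.    -1.   ] q5 0.19 op 43.3 grip 30.9 F [-0.2 -0.3 -0.5]
shift now [ 0.9 -0.1 12.5] roll -0.001 | shift after roll [ 0.9 -0.1]
```

```bash
python3 -m handwheel '[{"tx":1,"ty":0,"tz":4,"roll":0},{"tx":0,"ty":0,"tz":4,"roll":0},{"tx":0,"ty":0,"tz":3,"roll":0},{"tx":0,"ty":0,"tz":0,"roll":0},{"tx":0,"ty":0,"tz":0,"roll":0},{"tx":0,"ty":0,"tz":0,"roll":0}]'; python3 go.py 630.6 -2.9 59.5 72.3; python3 lid.py l5 86 44; python3 go.py 630.6 -2.9 59.5 72.3|head -1
```

```text
t: 31.73
tool_pos: [0.6304, -0.0026, 0.0628]
tool_rot: [-2.538, -1.852, -0.0]
contact_force: [-0.1, 0.5, -0.7]
opening: 0.0429
grip_force: 30.9
t 31.73 pos [630.4  -2.6  62.8] yaw 72.24 tilt [ 0.  0. -1.] q5 0.19 op 42.9 grip 30.9 F [-0.1  0.5 -0.7]
shift now [-0.2  0.3  3.3] roll -0.001 | shift after roll [-0.2  0.3]
[317. 263.] 5325 circ 630.6 -0.7 d 44.2 rect [630.6  -0.9] [42.4 41.8] h 84.3
t 31.78 pos [630.5  -2.7  62.9] yaw 72.24 tilt [ 0. -0. -1.] q5 0.19 op 43.0 grip 30.9 F [ 0.  -0.3 -1.2]
```

View pics/l5.png

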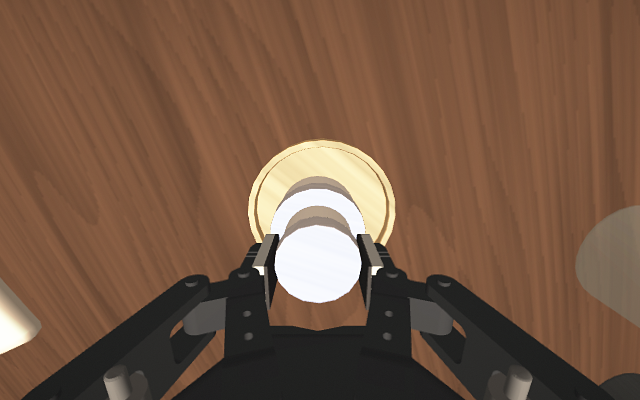

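The small jar is held just above the large lid. I'll fit the visible far rim of the large lid, between (273,225), (318,188) and (365,225), against the held lid.

```bash
python3 - <<'E'
from h import *
from scipy.optimize import least_squares
im,d,K,k1,E=grab('wrist');P=cloud(d,K,k1,E)*1e3
h=cv2.cvtColor(im,cv2.COLOR_RGB2HSV)
w=((h[...,1]<25)&(h[...,2]>225)).astype(np.uint8)
def rim(zc,r,c0,half):
    pts=[]
    for u in range(318-half,319+half,3):
        col=np.where(w[150:300,u]&(abs(P[150:300,u,2]-zc)<5))[0]
        if len(col): pts.append([u,150+col[0]-.5])
    p=plane(pts,zc/1e3,K,k1,E)[:,:2]*1e3
    s=least_squares(lambda c:np.hypot(*(p-c).T)-r,c0,loss='soft_l1');print(len(p),np.round(s.x,2),'res',np.abs(s.fun).mean().round(2)); 
rim(47,30,[630,-3],36); rim(84.6,22,[630,-3],34)
E
```

```text
25 [629.69  -2.89] res 0.15
23 [630.02  -2.91] res 0.15
```

They are aligned to about 0.3 mm. Setting the jar down.

```bash
python3 -m handwheel '[{"tx":0,"ty":0,"tz":2,"roll":0},{"tx":0,"ty":0,"tz":1,"roll":0},{"tx":0,"ty":0,"tz":0,"roll":0},{"tx":0,"ty":0,"tz":0,"roll":0},{"tx":0,"ty":0,"tz":0,"roll":0}]'; python3 go.py 630.4 -2.6 59.2 72.3
```

```text
t: 32.25
tool_pos: [0.6304, -0.0026, 0.0598]
tool_rot: [-2.538, -1.852, 0.0]
contact_force: [-0.6, -0.9, -0.8]
opening: 0.0429
grip_force: 30.9
t 32.25 pos [630.4  -2.6  59.8] yaw 72.24 tilt [-0. -0. -1.] q5 0.19 op 42.9 grip 30.9 F [-0.6 -0.9 -0.8]
shift now [0.  0.  0.6] roll -0.001 | shift after roll [0. 0.]
```

```bash
python3 -m handwheel '[{"tx":0,"ty":0,"tz":1,"roll":0},{"tx":0,"ty":0,"tz":0,"roll":0},{"tx":0,"ty":0,"tz":0,"roll":0}]'; python3 -m handwheel '[{"tx":0,"ty":0,"tz":0,"roll":0},{"tx":0,"ty":0,"tz":0,"roll":0},{"tx":0,"ty":0,"tz":0,"roll":0},{"tx":0,"ty":0,"tz":-10,"roll":0},{"tx":0,"ty":0,"tz":-30,"roll":0},{"tx":0,"ty":0,"tz":-35,"roll":0},{"tx":0,"ty":0,"tz":-35,"roll":0},{"tx":0,"ty":0,"tz":-20,"roll":0},{"tx":0,"ty":0,"tz":0,"roll":0},{"tx":0,"ty":0,"tz":0,"roll":0}]' 56; python3 lid.py l6 81 44; python3 lid.py l6 47 60; python3 - <<'E'
from h import *
for n in ['side']:
    im=grab(n)[0];cv2.imwrite('pics/side9.png',im[...,::-1])
E
python3 lid.py t9 80 64 top
```

```text
t: 32.5
tool_pos: [0.6306, -0.0026, 0.0592]
tool_rot: [2.537, 1.852, 0.001]
contact_force: [-1.1, -0.0, 1.7]
opening: 0.0429
grip_force: 31.1
t: 33.33
tool_pos: [0.6316, -0.0028, 0.1917]
tool_rot: [2.535, 1.85, 0.005]
contact_force: [-0.4, 0.4, -0.7]
opening: 0.0563
grip_force: 0.0
[316. 192.] 1545 circ 630.4 -2.3 d 43.6 rect [630.4  -2.4] [42.7 42.2] h 80.7
[317. 172.] 752 circ 630.2 -1.9 d 59.4 rect [632.8   6.6] [40.5 58.8] h 46.8
```

View pics/side9.png

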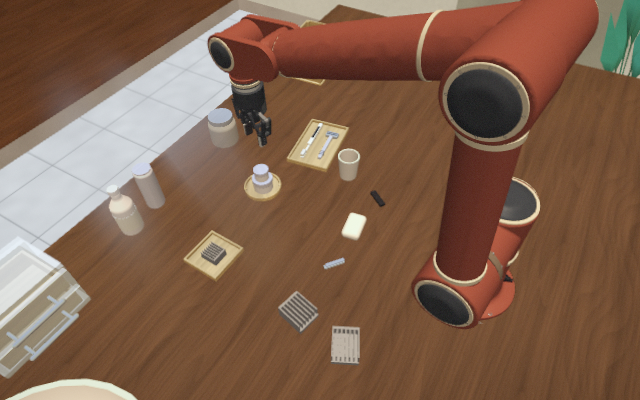

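The jars are stacked at (262,180) with their centres within 0.5 mm. The comb is in its tray at (213,253), the brush and razor are in theirs at (318,142), and the tumbler is still at (348,165). Handing in.

```bash
python3 -c "
from station import ctrl
print(ctrl.finish_job())"
```

```text
the job is handed in; nothing more can be done
None
```

The job is handed in at about 33 s on the clock: the toothbrush and razor lie side by side in the oblong tray, the comb lies flat in the square tray, the large jar stands in the round dish with the small jar centred on its lid to within about 0.5 mm, and the last side view shows the tumbler upright where it stood; no verdict was shown.

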